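# Mount and pin the desk-rail accessories

## Robot

A 6-joint arm with a two-finger parallel gripper is mounted at the origin on a cart in front of the work surface, level with it; the furniture and walls round the work are solid. World frame = base frame: x ahead of the robot, y to its left, z up, the work surface at z = 0. Lengths are in m, angles in rad, forces in N, time in s.
With the tool pointing down it reaches from about 0.325 to 0.9 m from the base axis. Payload 6.1 kg.
Tool frame: the origin (TCP) lies midway between the tips of the shut fingers; the grasp point (between the pads) lies 19 mm behind it (env.pinch_z is the distance from the TCP to the grasp point, in m); z points along the fingers, y is the line along which they close (so a half turn about z gives the same grasp; the last joint's range is limited). The gripper opens to 85 mm and grips with 20 to 120 N. Pads are 22 mm wide; open, the fingers measure 114 mm over their backs; the gripper's body (76 mm by 85 mm) begins 54 mm behind the grasp point. The pads swing forward as they close: fully open they stand 13 mm farther back than shut.
Start: joints at [-0.126, 0.22, 1.526, -0, 1.395, -0.126], TCP at [0.625, -0, 0.231] pointing down, gripper open.
Joint ranges: [-2.98, 2.98], [-0.91, 2.08], [0.09, 2.57], [-1.24, 4.39], [0.2, 2.65], [-2.68, 2.68]. Speed limits (rad/s): [2.57, 2.57, 3.01, 3.14, 3.14, 3.14].

## Interface

Orientations are given as a 3x3 rotation matrix whose columns are the frame's x, y, z axes.
In Python, from rig import env, imaging gives the robot as it stands.
- The arm moves only by the tool apply_moves, never from a script. Its argument "commands" is one flat list of numbers, 6 for each row, row after row: the shift along the tool's x, y, z in m, then the turn, a rotation vector about the tool's x, y, z in rad. In form: [x, y, z, rx, ry, rz, x, y, z, rx, ry, rz, ...]. A call has 1 to 12 rows; each row is the pose to reach, as a shift and turn from the pose commanded when the call began, along the tool's axes at that moment; what a row does not reach only later rows make up. A row lasts 1/8 s, in which the tool goes at most 62.5 mm and 10.7 degrees, less where a joint would pass 70% of its speed; a pose out of reach is approached as far as the arm can. A call with a gripper value outside its range is refused whole. "claw" is the closure, from 0 (fully open) to 1 (shut), set as the call begins (left out, the last holds). The fingers move at their own pace and stop on an object; the grip force is fixed at half the most. Time passes only in rows, so rows that repeat a pose let the fingers close. It gives the time, the measured TCP pose, the force, the opening and the grip force at its end, in the units of the state.
- env.state(): the state, without advancing time (a new reading comes with each control period).
- imaging.snapshot(name): name is "scene" or "side" or "wrist"; returns (picture, depth): 400x640x3 uint8, red, green, blue; 400x640 float32, m along the optical axis (not along the pixel's ray), 0 where there is no reading.
- imaging.camera_params(name): a dict with "fx", "fy", "cx", "cy" (pixels), "rvec" (rotation vector, rad) and "tvec" (3), from world to camera coordinates, as OpenCV has them; the wrist camera has in their place "T_tool_cam" (4x4, takes a point from camera to tool coordinates, whose origin is the TCP and whose axes are the flange's). Camera axes: x right, y down, z forward; pixel columns grow to the right and rows downward; lengths in m; the calibration is good to about 2 mm. A picture is of the moment at which its call begins: read the wrist's pose just before it. camera_params takes no time and is no camera call.
- env.finish_job(): hands the job in; it is judged then, once.
The state is a dict: "time": time; "q": joint angles; "qd": joint speeds; "joint_torque": joint torques, N m; "eef_pos": TCP position; "tool_rot": TCP orientation; "ft_force": force on the tool from outside, world axes, zero at the start; "ft_torque": the same for the moment, N m; "finger_gap": opening from 0.0 (shut) to 1.0 (fully open); "gripper_force": force on a finger pad.
Only numpy, scipy, OpenCV 4.12 (cv2) and the standard library are available. Lean on these libraries where they do the work, as an engineer would, in place of code of your own. Each camera call takes 0.05 s, during which the arm holds its last target. There are 200 camera calls.

## Task

Fit out the desk rail: first take the three locking pins out of the upright block and lay each in a V groove of the sloping rest, tip down and handle up, so that they can be taken again by the side of the handle; all three must lie there together before any is used. Then stand every accessory that is there (phone cradle, cable comb, headset perch: two or three of them) flat and square in a socket of its own, either way round, and lock each with a pin pushed level through the socket from the side nearest the robot until its flange is up against the socket. A pin left over stays in the rest, and the stapler, tape roll and note pad stay where they are.

Things in the scene. Friction and masses are not known exactly. Their poses are not given: they have to be found in the camera images.
- rail: desk rail, fixed: dark bar 62 x 294 mm, 16 mm thick, with three aluminium fork sockets 95 mm apart. Origin under its centre at desk level; x points through the sockets away from the robot, y along the bar, z up. Each socket is an open-topped pocket between two 12 mm cheeks (outer faces at x = -27.5 and +27.5 mm), bored along x with a 12.5 mm hole through both cheeks
- socket_1_floor (a point): centre of the pocket floor of socket 1, 16 mm above the desk. The pocket is 31 mm along x by 63 mm along y; cheeks and 8 mm end walls rise 30 mm above this floor, inner top edges bevelled 4 mm. The cross hole is 17 mm above this floor. Axes as rail
- socket_1_mouth (a point): centre of socket 1's cross hole on the outer face of the cheek nearest the robot, 33 mm above the desk; a pin goes in here along the rail's +x. Axes as rail
- socket_2_floor (a point): centre of the pocket floor of socket 2, 16 mm above the desk. The pocket is 31 mm along x by 63 mm along y; cheeks and 8 mm end walls rise 30 mm above this floor, inner top edges bevelled 4 mm. The cross hole is 17 mm above this floor. Axes as rail
- socket_2_mouth (a point): centre of socket 2's cross hole on the outer face of the cheek nearest the robot, 33 mm above the desk; a pin goes in here along the rail's +x. Axes as rail
- socket_3_floor (a point): centre of the pocket floor of socket 3, 16 mm above the desk. The pocket is 31 mm along x by 63 mm along y; cheeks and 8 mm end walls rise 30 mm above this floor, inner top edges bevelled 4 mm. The cross hole is 17 mm above this floor. Axes as rail
- socket_3_mouth (a point): centre of socket 3's cross hole on the outer face of the cheek nearest the robot, 33 mm above the desk; a pin goes in here along the rail's +x. Axes as rail
- cradle_grip (a point): white phone cradle, slot along its top; may be absent. Heavy dark steel foot 28 (x) x 60 (y) x 30 mm high, bored along x with a 13 mm hole 17 mm up; on it the top part, 20 (x) x 60 (y) mm, 30 to 60 mm above the underside. This point: middle of the top part, 46 mm above the underside, where it is best held. z up. About 200 g. Fits any socket, either way round
- comb_grip (a point): blue cable comb, four teeth; may be absent. Heavy dark steel foot 28 (x) x 60 (y) x 30 mm high, bored along x with a 13 mm hole 17 mm up; on it the top part, 20 (x) x 60 (y) mm, 30 to 60 mm above the underside. This point: middle of the top part, 46 mm above the underside, where it is best held. z up. About 200 g. Fits any socket, either way round
- perch_grip (a point): wooden headset perch, rounded top; may be absent. Heavy dark steel foot 28 (x) x 60 (y) x 30 mm high, bored along x with a 13 mm hole 17 mm up; on it the top part, 20 (x) x 60 (y) mm, 30 to 60 mm above the underside. This point: middle of the top part, 46 mm above the underside, where it is best held. z up. About 200 g. Fits any socket, either way round
- pin_a_grip (a point): locking pin (three alike), 112 mm, 70 g, balances 44 mm from the tip: steel shank 10 x 62 mm with 7 mm tapered tip, flange 20 mm across and 4 mm thick (its shoulder), orange handle 16 x 16 mm square, 46 mm long. This point: middle of the handle, 89 mm from the tip; z runs from tip to handle, x and y square to the flats
- pin_a_shoulder (a point): the same pin: centre of the flange's face towards the tip, 62 mm from the tip, 27 mm from the handle point; same axes
- pin_b_grip (a point): locking pin (three alike), 112 mm, 70 g, balances 44 mm from the tip: steel shank 10 x 62 mm with 7 mm tapered tip, flange 20 mm across and 4 mm thick (its shoulder), orange handle 16 x 16 mm square, 46 mm long. This point: middle of the handle, 89 mm from the tip; z runs from tip to handle, x and y square to the flats
- pin_b_shoulder (a point): the same pin: centre of the flange's face towards the tip, 62 mm from the tip, 27 mm from the handle point; same axes
- pin_c_grip (a point): locking pin (three alike), 112 mm, 70 g, balances 44 mm from the tip: steel shank 10 x 62 mm with 7 mm tapered tip, flange 20 mm across and 4 mm thick (its shoulder), orange handle 16 x 16 mm square, 46 mm long. This point: middle of the handle, 89 mm from the tip; z runs from tip to handle, x and y square to the flats
- pin_c_shoulder (a point): the same pin: centre of the flange's face towards the tip, 62 mm from the tip, 27 mm from the handle point; same axes
- block: wooden pin block, fixed, 46 (x) x 150 (y) x 66 mm high, in which the pins stand upright in 12.5 mm holes 50 mm apart along y, 62 mm deep in it, flange on its top, handle 70 to 116 mm above the desk. Origin under its centre, z up
- rest: wooden sloping rest, fixed, 110 (x) x 214 (y) mm, 70 mm high, with three 90-degree V channels of aluminium angle 70 mm apart along y, sloping down at 45 degrees towards its +x (away from the robot) to a toe bar. A channel cradles 58 mm of a pin's shank, flange and handle standing out above. Friction holds a pin where it is let go. Origin under its centre, z up
- groove_1_grip (a point): groove 1: where the handle point of a pin lies when the pin lies home, tip on the toe bar; the pin's z then points along (-0.707, 0, 0.707) in the rest's axes. Axes as rest
- groove_2_grip (a point): groove 2: where the handle point of a pin lies when the pin lies home, tip on the toe bar; the pin's z then points along (-0.707, 0, 0.707) in the rest's axes. Axes as rest
- groove_3_grip (a point): groove 3: where the handle point of a pin lies when the pin lies home, tip on the toe bar; the pin's z then points along (-0.707, 0, 0.707) in the rest's axes. Axes as rest
- stapler: teal desk stapler, 135 mm long; bystander
- tape_roll: roll of masking tape lying flat, 74 mm across; bystander
- note_pad: yellow note pad, 38 x 51 mm; bystander
There are look-alikes about, which are no part of the job. Leave any purple look-alike of the part that bears pin_b_grip alone.

How it is judged:
By the outcome, as a careful person would: the job done as asked, in the order asked, and still so for the second after the job is handed in, with the robot touching nothing.
Of cradle, comb, perch only 2 to 3 are there at a start; the rules pass over those that are not, and their reading is None.
At some moment in a run one of cradle, comb, perch may be knocked a few centimetres aside while the robot is not near it.
Once in a run the grip may slacken for a moment while it holds something.
It also fails if it takes over 210 s, if anything falls off the work surface, if the arm or the gripper's body presses on something with over 40 N, if the wrist force passes 120 N, or if a joint passes its speed limit or range.

## Working session

There is one attempt and no reset: what is moved stays moved. The work goes in short steps, Python scripts to look and compute and a tool call to move; the robot and the scene stay as the last step left them, time stands still between calls to the robot, and variables do not carry over. Pictures are saved under pics/ and viewed, at most 14 in all, crops included, and the job is handed in when it is done.

Besides the shell and the picture viewer there is one more tool, called after "Emit:" by a JSON object that holds its "name" and its "arguments". apply_moves: Moves the arm, as the interface text tells. Its arguments: {"type":"object","properties":{"commands":{"type":"array"},"claw":{"type":"number"}},"required":["commands"]}

```bash
ls; mkdir -p pics; python3 - <<'E'
from rig import env, imaging
import cv2,numpy as np
for n in ["scene","side"]:
    p,d=imaging.snapshot(n); cv2.imwrite(f"pics/{n}0.png",p[:,:,::-1]); np.save(f"pics/{n}0.npy",d)
    print(n,imaging.camera_params(n))
print(imaging.camera_params("wrist")); print(env.state(), env.pinch_z)
E
```

```text
pics
scene {'fx': 477.3084855929624, 'fy': 477.3084855929624, 'cx': 318.5779076934587, 'cy': 203.57103123758142, 'rvec': array([ 0.2965331 , -2.82103664,  1.20480083]), 'tvec': array([0.5937699 , 0.13888423, 1.60522909])}
side {'fx': 463.18693902370063, 'fy': 463.18693902370063, 'cx': 316.1253108011175, 'cy': 202.59845178735057, 'rvec': array([ 0.93464938, -2.22956534,  1.342557  ]), 'tvec': array([0.42513264, 0.26047676, 0.94806891])}
{'fx': 289.99950085513126, 'fy': 289.99950085513126, 'cx': 320.1243299374498, 'cy': 209.3523693857156, 'T_tool_cam': array([[ 8.34144710e-04, -9.62421530e-01, -2.71558656e-01,
         6.84624979e-02],
       [ 9.99999244e-01,  1.04805832e-03, -6.42696555e-04,
         6.27840687e-05],
       [ 9.03154310e-04, -2.71557914e-01,  9.62421677e-01,
        -1.42200007e-01],
       [ 0.00000000e+00,  0.00000000e+00,  0.00000000e+00,
         1.00000000e+00]])}
{'time': 0.1, 'q': array([-1.26082343e-01,  2.21186165e-01,  1.52752062e+00, -2.02739063e-05,
        1.39472038e+00, -1.26138659e-01]), 'qd': array([-0.00033662,  0.00067131, -0.00296755,  0.00102558, -0.00018309,
       -0.00055811]), 'joint_torque': array([ 6.93603797e-04, -4.98243856e+01, -3.90546799e+01, -2.32586735e-04,
        5.66593517e-03, -2.12633734e-05]), 'eef_pos': array([6.24434409e-01, 7.21812225e-05, 2.30271895e-01]), 'tool_rot': array([[-5.96924591e-05,  9.99998338e-01, -1.82245657e-03],
       [ 9.99999976e-01,  6.00768859e-05,  2.10884816e-04],
       [ 2.10993953e-04, -1.82244394e-03, -9.99998317e-01]]), 'ft_force': array([-0.63061335, -0.30497824, -0.20186425]), 'ft_torque': array([-0.00335231,  0.00348275, -0.03143621]), 'gripper_force': 0.0, 'finger_gap': 0.9993143841712753} 0.0187
```

View pics/scene0.png

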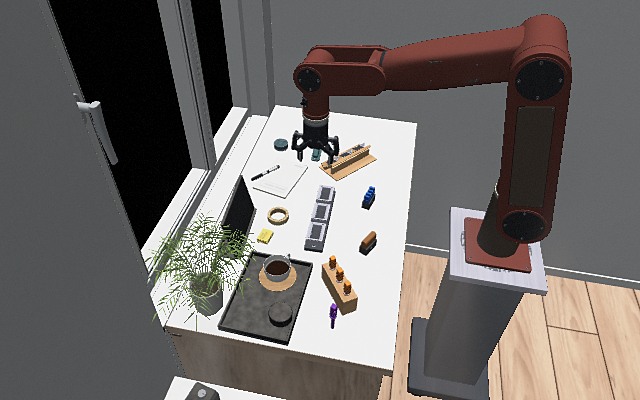

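View pics/side0.png

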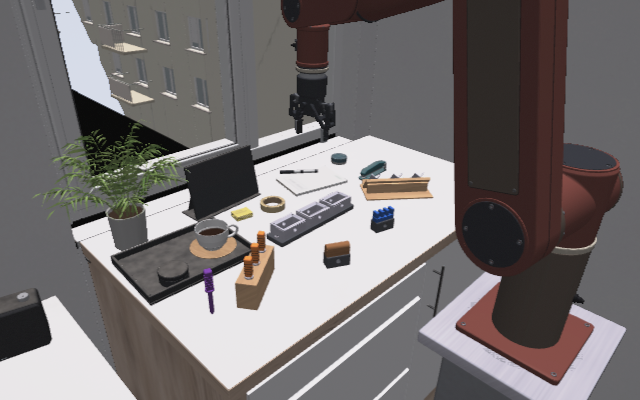

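The scene view shows the block with orange pins at (332,261), (340,274) and (347,287). The purple look-alike stands at (333,313), the comb at (369,197), the perch at (368,241), the rail at (321,217) and the rest at (348,160). I see no cradle so far.

```bash
cat > h.py <<'E'
from rig import env, imaging
import cv2,numpy as np
from scipy.spatial.transform import Rotation as R
def cam(n,st=None):
    c=imaging.camera_params(n); K=(c['fx'],c['fy'],c['cx'],c['cy'])
    if n=='wrist':
        st=st or env.state(); T=np.eye(4);T[:3,:3]=st['tool_rot'];T[:3,3]=st['eef_pos']
        M=T@c['T_tool_cam']; return K,M[:3,:3],M[:3,3]
    Rm=R.from_rotvec(c['rvec']).as_matrix(); return K,Rm.T,-Rm.T@c['tvec']
def plane(C,uv,z):
    K,Rm,t=C; uv=np.atleast_2d(np.array(uv,float))
    d=np.c_[(uv[:,0]-K[2])/K[0],(uv[:,1]-K[3])/K[1],np.ones(len(uv))]@Rm.T
    return t+d*((z-t[2])/d[:,2])[:,None]
def proj(C,P):
    K,Rm,t=C; p=(np.atleast_2d(P)-t)@Rm; return np.c_[p[:,0]/p[:,2]*K[0]+K[2],p[:,1]/p[:,2]*K[1]+K[3]]
def cloud(C,d):
    K,Rm,t=C; v,u=np.mgrid[:400,:640]
    return np.dstack([(u-K[2])/K[0]*d,(v-K[3])/K[1]*d,d])@Rm.T+t
def shot(n,f=None):
    st=env.state(); C=cam(n,st); p,d=imaging.snapshot(n)
    if f: cv2.imwrite(f"pics/{f}.png",p[:,:,::-1])
    return p,d,C
def goto(pos,rot=None):
    "shift & rotvec in tool axes from the current measured pose"
    st=env.state(); Rt=st['tool_rot']
    s=Rt.T@(np.array(pos)-st['eef_pos']); r=np.zeros(3) if rot is None else R.from_matrix(Rt.T@rot).as_rotvec()
    print("goto",np.round(s,4),np.round(r,4),"norm mm %.0f deg %.1f"%(1e3*np.linalg.norm(s),np.degrees(np.linalg.norm(r))))
E
python3 - <<'E'
from h import *
C=cam('scene'); 
for n,uv,z in [('pins',[(332,261),(340,274),(347,287)],.1),('purple',[(333,313)],.05),('comb',[(369,197)],.04),('perch',[(368,241)],.045),('rail',[(326,192),(321,212),(315,235)],.046),('rest',[(325,169),(372,152),(348,160)],.04)]:
    print(n,np.round(plane(C,uv,z),3).tolist())
p,d,C=shot('wrist','w0')
E
```

```text
pins [[0.513, 0.268, 0.1], [0.482, 0.311, 0.1], [0.455, 0.352, 0.1]]
purple [[0.482, 0.412, 0.05]]
comb [[0.443, -0.097, 0.04]]
perch [[0.42, 0.117, 0.045]]
rail [[0.597, -0.083, 0.046], [0.594, 0.021, 0.046], [0.593, 0.129, 0.046]]
rest [[0.626, -0.216, 0.04], [0.464, -0.361, 0.04], [0.549, -0.289, 0.04]]
```

View pics/w0.png

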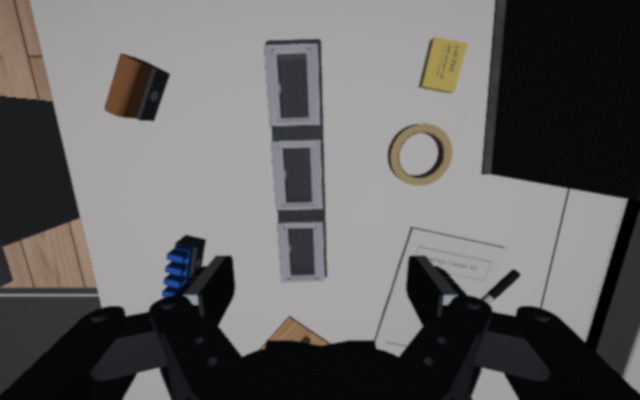

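Besides the rail (socket centres around (293,85), (299,175), (303,250)), the wrist view shows the perch at (138,88) and the comb at (183,265). The tape and pad are on the right, and there is no cradle in view. Next I'll look at the block.

Emit:
{"name": "apply_moves", "arguments": {"commands": [0.23,-0.135,-0.06,0,0,0,0.23,-0.135,-0.06,0,0,0,0.23,-0.135,-0.06,0,0,0,0.23,-0.135,-0.06,0,0,0,0.23,-0.135,-0.06,0,0,0,0.23,-0.135,-0.06,0,0,0,0.23,-0.135,-0.06,0,0,0,0.23,-0.135,-0.06,0,0,0]}}

```text
time: 1.15
eef_pos: [0.4904, 0.2289, 0.2906]
tool_rot: [[0.002, 1.0, -0.001], [1.0, -0.002, -0.001], [-0.001, -0.001, -1.0]]
ft_force: [0.4, -1.0, 0.2]
finger_gap: 0.998
gripper_force: 0.0
```

```bash
python3 - <<'E'
from h import *
p,d,C=shot('wrist','w1'); np.save('pics/w1d.npy',d)
hsv=cv2.cvtColor(p,cv2.COLOR_RGB2HSV)
m=cv2.inRange(hsv,(4,150,90),(16,255,255))
n,l,s,c=cv2.connectedComponentsWithStats(m)
X=cloud(C,d)
for i in range(1,n):
    if s[i,4]>60:
        q=X[l==i]; top=q[q[:,2]>np.percentile(q[:,2],90)-.004]
        print(s[i],c[i],'top',top.mean(0).round(4),q[:,2].min().round(3),q[:,2].max().round(3))
E
```

```text
[277  66  19  21 252] [285.79365079  75.45238095] top [0.4557 0.3476 0.1164] 0.066 0.433
[306 108  18  19 210] [314.31904762 117.16666667] top [0.4841 0.3077 0.1153] 0.112 0.117
[333 148  17  17 195] [340.73333333 156.06666667] top [0.5126 0.2672 0.1152] 0.103 0.118
```

View pics/w1.png

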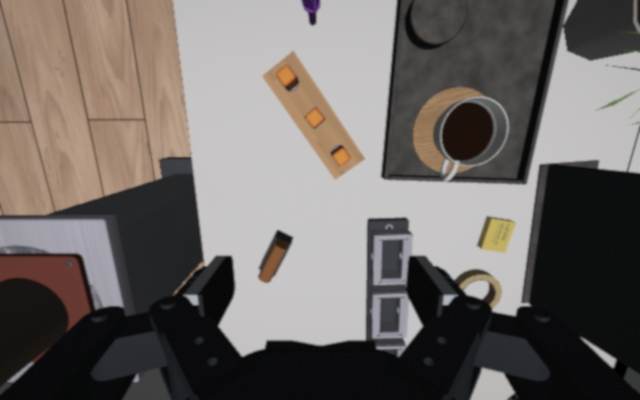

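Three candidates for a pin: orange handles at (286,75), (314,117) and (341,156) in the block, with tops at 116 mm as expected. The purple look-alike at (312,8) lies outside the block and stays untouched. Next I'll look at the rest.

Emit:
{"name": "apply_moves", "arguments": {"commands": [-0.57,0.06,0,0,0,0,-0.57,0.06,0,0,0,0,-0.57,0.06,0,0,0,0,-0.57,0.06,0,0,0,0,-0.57,0.06,0,0,0,0,-0.57,0.06,0,0,0,0,-0.57,0.06,0,0,0,0,-0.57,0.06,0,0,0,0,-0.57,0.06,0,0,0,0,-0.57,0.06,0,0,0,0,-0.57,0.06,0,0,0,0,-0.57,0.06,0,0,0,0]}}

```text
time: 2.7
eef_pos: [0.55, -0.3388, 0.2913]
tool_rot: [[-0.001, 1.0, -0.0], [1.0, 0.001, 0.001], [0.001, -0.0, -1.0]]
ft_force: [-0.6, -0.2, -0.5]
finger_gap: 1.0
gripper_force: 0.0
```

```bash
python3 - <<'E'
from h import *
p,d,C=shot('wrist','w2'); np.save('pics/w2d.npy',d); np.save('pics/w2X.npy',cloud(C,d))
c=cv2.resize(p[60:300,200:520],None,fx=2.5,fy=2.5,interpolation=cv2.INTER_CUBIC)
cv2.imwrite('pics/w2c.png',c[:,:,::-1])
E
```

```text
(no output)
```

View pics/w2c.png

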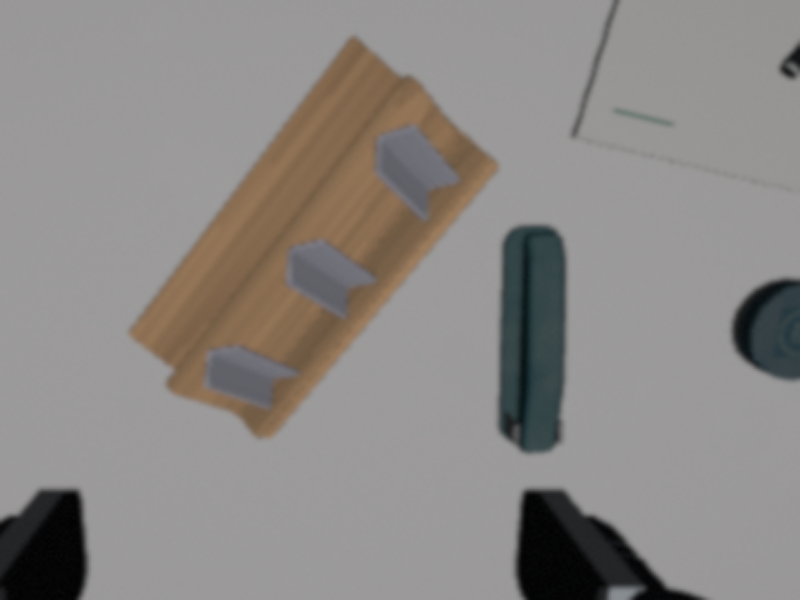

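The crop shows the rest with three V channels at crop pixels (410,165), (330,275) and (245,375). They slope to the lower right, and the stapler is nearby at (530,340). I'll work out the rest's geometry from the depth cloud.

```bash
python3 - <<'E'
from h import *
X=np.load('pics/w2X.npy'); p=cv2.imread('pics/w2.png'); 
sub=np.zeros((400,640),bool); sub[60:240,245:402]=1
m=sub&(X[...,2]>.006)&(X[...,2]<.1)
# component
n,l,s,c=cv2.connectedComponentsWithStats(m.astype(np.uint8)); i=1+np.argmax(s[1:,4]); m=l==i; print(s[i])
P=X[m]; rect=cv2.minAreaRect(P[:,:2].astype(np.float32)*1000); print('rect',rect)
print(cv2.boxPoints(rect).round(1).tolist())
bx=cv2.boxPoints(rect)/1000; 
# long axis
e=[bx[1]-bx[0],bx[2]-bx[1]]; L=max(e,key=np.linalg.norm); L=L/np.linalg.norm(L); L=L if L[1]>0 else -L
ex=np.array([L[1],-L[0]]); yaw=np.arctan2(ex[1],ex[0]); print('yaw',np.degrees(yaw))
c0=np.array(rect[0])/1000
Q=np.c_[(P[:,:2]-c0)@ex,(P[:,:2]-c0)@L,P[:,2]]
hsv=cv2.cvtColor(p,cv2.COLOR_BGR2HSV)[m]; al=hsv[:,1]<60
np.savez('pics/rest.npz',Q=Q,al=al,c0=c0,yaw=yaw)
w=~al
for x in range(-60,64,4):
    k=w&(abs(Q[:,0]-x/1000)<.002)
    if k.sum()>5: print(x,k.sum(),np.percentile(Q[k,2],[10,50,90]).round(4))
for g in (-.07,0,.07):
    k=al&(abs(Q[:,1]-g)<.03); print(g,k.sum(),Q[k].min(0).round(3),Q[k].max(0).round(3),Q[k].mean(0).round(4))
E
```

```text
[ 266   90  131  145 7298]
rect ((554.7996826171875, -318.0011901855469), (209.04603576660156, 107.34381866455078), 52.073856353759766)
[[448.20001220703125, -367.5], [532.9000244140625, -433.3999938964844], [661.4000244140625, -268.5], [576.7000122070312, -202.60000610351562]]
yaw -37.92614
-52 10 [0.0062 0.0067 0.0077]
-48 13 [0.0061 0.0061 0.0067]
-44 20 [0.0061 0.0064 0.0071]
-40 28 [0.006  0.0064 0.0069]
-36 29 [0.0061 0.0065 0.0069]
-32 28 [0.0061 0.0066 0.0074]
-28 28 [0.0061 0.0066 0.0076]
-24 80 [0.0061 0.0065 0.0079]
-20 472 [0.0066 0.05   0.0519]
-16 490 [0.0514 0.0531 0.0544]
-12 399 [0.0497 0.0517 0.0535]
-8 313 [0.0458 0.0477 0.0498]
-4 243 [0.0415 0.0438 0.0457]
0 216 [0.0378 0.0395 0.0418]
4 207 [0.0337 0.0357 0.0376]
8 205 [0.0296 0.0317 0.0337]
12 192 [0.0256 0.0278 0.0297]
16 186 [0.0218 0.0237 0.0258]
20 184 [0.0175 0.0197 0.0215]
24 182 [0.0139 0.0156 0.0176]
28 230 [0.0138 0.0159 0.0178]
32 303 [0.0178 0.0198 0.0219]
36 409 [0.0215 0.0239 0.026 ]
40 422 [0.0254 0.027  0.0283]
44 176 [0.0242 0.0255 0.027 ]
48 76 [0.0061 0.0064 0.007 ]
52 66 [0.0061 0.0064 0.0071]
-0.07 610 [-0.022 -0.1    0.006] [ 0.052 -0.055  0.068] [ 0.0095 -0.0715  0.0444]
0 675 [-0.014 -0.019  0.006] [0.053 0.015 0.066] [ 0.0106 -0.0006  0.0442]
0.07 757 [-0.013  0.042  0.006] [0.054 0.087 0.066] [0.0116 0.0705 0.0444]
```

```bash
python3 - <<'E'
from h import *
f=np.load('pics/rest.npz'); Q=f['Q']; al=f['al']; c0=f['c0']; yaw=f['yaw']; r=2**-.5
s=(Q[:,0]-Q[:,2])*r; h=(Q[:,0]+Q[:,2])*r; y=Q[:,1]
toe=(~al)&(Q[:,0]>.028)&(Q[:,0]<.037); print('toe s',np.median(s[toe]), 'slope h',np.median(h[(~al)&(Q[:,0]>-.01)&(Q[:,0]<.02)]))
ex=np.array([np.cos(yaw),np.sin(yaw)]); ey=np.array([-ex[1],ex[0]])
for g in (-.07,0,.07):
    k=al&(abs(y-g)<.02)&(s>-.05)&(s<.0)&(h>.02)
    from scipy.optimize import least_squares
    F=lambda v:v[0]+abs(y[k]-v[1]-v[2]*(s[k]+.025))-h[k]
    o=least_squares(F,[.03,g,0],loss='soft_l1',f_scale=.001)
    h0,yc,m=o.x; print(g,k.sum(),o.x.round(4),'rms',np.median(abs(F(o.x))).round(4),'s range',s[k].min().round(3))
    for hb in (h0,.0279):
      ha=hb+.00707; sg=.0086-.089
      xg=(sg+ha)*r; zg=(ha-sg)*r; print('   grip local',xg.round(4),yc.round(4),zg.round(4),'world',(c0+xg*ex+yc*ey).round(4))
E
```

```text
toe s 0.008691609434013705 slope h 0.028047487946879446
-0.07 506 [ 0.0314 -0.0698 -0.0096] rms 0.0005 s range -0.05
   grip local -0.0297 -0.0698 0.084 world [ 0.4885 -0.3549]Traceback (most recent call last):
  File "<stdin>", line 14, in <module>
AttributeError: 'float' object has no attribute 'round'
```

```bash
python3 - <<'E'
from h import *
from scipy.optimize import least_squares
f=np.load('pics/rest.npz'); Q=f['Q']; al=f['al']; c0=f['c0']; yaw=f['yaw']; r=2**-.5
s=(Q[:,0]-Q[:,2])*r; h=(Q[:,0]+Q[:,2])*r; y=Q[:,1]
ex=np.array([np.cos(yaw),np.sin(yaw)]); ey=np.array([-ex[1],ex[0]])
for g in (-.07,0,.07):
    k=al&(abs(y-g)<.02)&(s>-.05)&(s<.0)&(h>.02)
    F=lambda v:v[0]+abs(y[k]-v[1]-v[2]*(s[k]+.025))-h[k]
    h0,yc,m=least_squares(F,[.03,g,0],loss='soft_l1',f_scale=.001).x
    ha=h0+.00707; sg=.0086-.089; xg=(sg+ha)*r; zg=(ha-sg)*r
    print(np.round([h0,yc,m,xg,zg],4),'world',(c0+xg*ex+yc*ey).round(4))
# pin tops yaw
p=cv2.imread('pics/w1.png'); hsv=cv2.cvtColor(p,cv2.COLOR_BGR2HSV)
m=cv2.inRange(hsv,(4,150,170),(16,255,255))
for c in cv2.findContours(m,0,1)[0]:
    if cv2.contourArea(c)>60: print('pin',cv2.minAreaRect(c))
# rail corners in w0
X=None
p=cv2.imread('pics/w0.png'); c=cv2.resize(p[30:310,90:350],None,fx=2.1,fy=2.1,interpolation=cv2.INTER_CUBIC); cv2.imwrite('pics/w0c.png',c)
# block outline in w1
X=np.load('pics/w1d.npy')
E
```

```text
[ 0.0314 -0.0698 -0.0096 -0.0297  0.084 ] world [ 0.4885 -0.3549]
[ 0.0319  0.0001 -0.0119 -0.0293  0.0844] world [ 0.5317 -0.2999]
[ 0.0324  0.07   -0.0079 -0.0289  0.0848] world [ 0.575 -0.245]
pin ((341.25, 156.75001525878906), (12.727922439575195, 13.435027122497559), 45.0)
pin ((314.25, 117.25000762939453), (13.435027122497559, 14.142135620117188), 45.0)
pin ((285.19512939453125, 74.74388885498047), (15.148855209350586, 14.680334091186523), 51.34019088745117)
```

The three groove lines fit to within 0.5 mm, with the home handle point at z ≈ 84 mm. Now I'll move above the first pin.

```bash
cat >> h.py <<'E'
def down(psi):
    a=np.radians(psi); x=np.array([np.cos(a),np.sin(a),0]); z=np.array([0,0,-1.]); return np.c_[x,np.cross(z,x),z]
def tilt(psi,t):
    "tool z leans forward by t deg from straight down along heading psi; x up-forward"
    a=np.radians(psi); t=np.radians(t); f=np.array([np.cos(a),np.sin(a),0]); u=np.array([0,0,1.])
    z=np.sin(t)*f-np.cos(t)*u; x=np.cos(t)*f+np.sin(t)*u; return np.c_[x,np.cross(z,x),z]
E
python3 - <<'E'
from h import *
goto((.5126,.2672,.20),down(35))
E
```

```text
goto [ 0.6057 -0.0367  0.0917] [-0.000e+00 -4.000e-04  9.614e-01] norm mm 614 deg 55.1
```

Emit:
{"name": "apply_moves", "arguments": {"commands": [0.606,-0.037,0,0,0,0.96,0.606,-0.037,0,0,0,0.96,0.606,-0.037,0,0,0,0.96,0.606,-0.037,0,0,0,0.96,0.606,-0.037,0,0,0,0.96,0.606,-0.037,0,0,0,0.96,0.606,-0.037,0,0,0,0.96,0.606,-0.037,0,0,0,0.96,0.606,-0.037,0,0,0,0.96,0.606,-0.037,0,0,0,0.96,0.606,-0.037,0,0,0,0.96,0.606,-0.037,0,0,0,0.96], "claw": 0.58}}

```text
time: 4.25
eef_pos: [0.5121, 0.2665, 0.2915]
tool_rot: [[0.818, 0.575, 0.0], [0.575, -0.818, -0.0], [0.0, 0.001, -1.0]]
ft_force: [0.3, 0.2, 0.1]
finger_gap: 0.419
gripper_force: 0.0
```

Emit:
{"name": "apply_moves", "arguments": {"commands": [0,0,0.12,0,0,0,0,0,0.12,0,0,0,0,0,0.12,0,0,0,0,0,0.12,0,0,0]}}

```text
time: 4.75
eef_pos: [0.5144, 0.2656, 0.1739]
tool_rot: [[0.82, 0.573, 0.003], [0.573, -0.82, 0.001], [0.003, 0.001, -1.0]]
ft_force: [0.9, -0.2, 0.4]
finger_gap: 0.415
gripper_force: 0.0
```

```bash
python3 - <<'E'
from h import *
p,d,C=shot('wrist','w3'); X=cloud(C,d)
hsv=cv2.cvtColor(p,cv2.COLOR_RGB2HSV)
m=(cv2.inRange(hsv,(4,130,90),(18,255,255))>0)&(X[...,2]>.110)&(X[...,2]<.122)
for c in cv2.findContours(m.astype(np.uint8),0,cv2.CHAIN_APPROX_NONE)[0]:
    if cv2.contourArea(c)>60:
        w=plane(C,c[:,0,:],.116)[:,:2]*1000; r=cv2.minAreaRect(w.astype(np.float32)); print(c.mean((0,1)).round(),r)
print(env.state()['eef_pos'],env.state()['finger_gap'])
cv2.imwrite('pics/w3c.png',p[0:400,100:540][:,:,::-1])
E
```

```text
[183. 225.] ((457.47015380859375, 347.4932556152344), (14.620652198791504, 16.034204483032227), 39.97439193725586)
[317. 224.] ((514.0182495117188, 267.3222351074219), (14.56917667388916, 15.365636825561523), 34.963504791259766)
[250. 224.] ((485.8174743652344, 307.6259765625), (14.892683982849121, 15.942133903503418), 42.65326690673828)
[0.51511262 0.26604113 0.17486996] 0.4172202955128405
```

View pics/w3c.png

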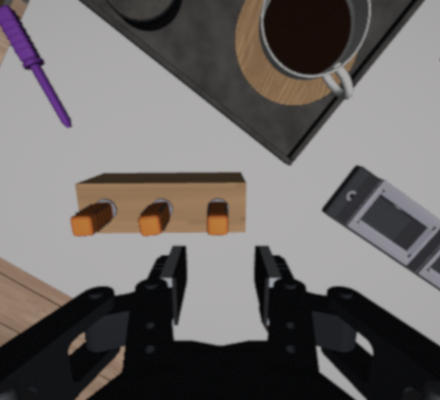

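The close crop confirms three orange handles at crop (82,225), (153,220) and (218,218). The purple look-alike lies flat at (40,70) and is left alone. I'll grasp the right-hand pin, whose flats are square to the tool.

Emit:
{"name": "apply_moves", "arguments": {"commands": [0,-0.0015,0.04,0,0,0,0,-0.0015,0.06,0,0,0,0,-0.0015,0.08,0,0,0,0,-0.0015,0.096,0,0,0,0,-0.0015,0.096,0,0,0,0,-0.0015,0.096,0,0,0]}}

```text
time: 5.55
eef_pos: [0.5127, 0.2674, 0.0759]
tool_rot: [[0.819, 0.574, 0.001], [0.574, -0.819, 0.0], [0.001, 0.0, -1.0]]
ft_force: [-1.0, -0.7, 0.6]
finger_gap: 0.418
gripper_force: 0.0
```

Emit:
{"name": "apply_moves", "arguments": {"commands": [0,0,0,0,0,0,0,0,0,0,0,0,0,0,0,0,0,0,0,0,0,0,0,0,0,0,0,0,0,0,0,0,0,0,0,0], "claw": 1}}

```text
time: 6.3
eef_pos: [0.513, 0.2675, 0.0764]
tool_rot: [[0.819, 0.574, 0.002], [0.574, -0.819, 0.001], [0.002, 0.001, -1.0]]
ft_force: [0.3, 0.1, 5.4]
finger_gap: 0.181
gripper_force: 58.7
```

Emit:
{"name": "apply_moves", "arguments": {"commands": [0,0,-0.03,0,0,0,0,0,-0.06,0,0,0,0,0,-0.09,0,0,0,0,0,-0.12,0,0,0,0,0,-0.16,0,0,0,0,0,-0.16,0,0,0]}}

```text
time: 7.05
eef_pos: [0.514, 0.2679, 0.2391]
tool_rot: [[0.819, 0.574, 0.006], [0.574, -0.819, 0.002], [0.006, 0.002, -1.0]]
ft_force: [0.2, 0.0, -0.7]
finger_gap: 0.18
gripper_force: 59.4
```

```bash
cat >> h.py <<'E'
YR=-38.3
G={1:np.array([.4885,-.3549,.0842]),2:np.array([.5317,-.2999,.0844]),3:np.array([.575,-.245,.0846])}
def place(i,dn,ds,hz=.0166,dy=0):
    "TCP for pin in groove i: dn above along groove normal, ds short of home along the pin"
    a=np.radians(YR); f=np.array([np.cos(a),np.sin(a),0]); u=np.array([0,0,1.]); r=2**-.5
    return G[i]+(hz-ds)*(f-u)*r+dn*(f+u)*r
E
python3 - <<'E'
from h import *
P=place(1,.05,.004); print(P)
goto(P+[0,0,.12],tilt(YR,45))
E
```

```text
[ 0.52323804 -0.38233445  0.11064579]
goto [-0.3654  0.538   0.007 ] [-0.5031  0.6667  1.2077] norm mm 650 deg 84.1
```

Emit:
{"name": "apply_moves", "arguments": {"commands": [-0.365,0.538,0.007,-0.503,0.667,1.208,-0.365,0.538,0.007,-0.503,0.667,1.208,-0.365,0.538,0.007,-0.503,0.667,1.208,-0.365,0.538,0.007,-0.503,0.667,1.208,-0.365,0.538,0.007,-0.503,0.667,1.208,-0.365,0.538,0.007,-0.503,0.667,1.208,-0.365,0.538,0.007,-0.503,0.667,1.208,-0.365,0.538,0.007,-0.503,0.667,1.208,-0.365,0.538,0.007,-0.503,0.667,1.208,-0.365,0.538,0.007,-0.503,0.667,1.208,-0.365,0.538,0.007,-0.503,0.667,1.208,-0.365,0.538,0.007,-0.503,0.667,1.208]}}

```text
time: 8.55
eef_pos: [0.5201, -0.3847, 0.2261]
tool_rot: [[0.559, -0.623, 0.547], [-0.441, -0.782, -0.44], [0.702, 0.005, -0.712]]
ft_force: [0.3, 0.4, -1.4]
finger_gap: 0.18
gripper_force: 59.5
```

Emit:
{"name": "apply_moves", "arguments": {"commands": [0,0,0,0,0,0,0,0,0,0,0,0,0,0,0,0,0,0]}}

```text
time: 8.93
eef_pos: [0.522, -0.3816, 0.2282]
tool_rot: [[0.56, -0.619, 0.551], [-0.436, -0.786, -0.439], [0.705, 0.005, -0.709]]
ft_force: [-0.0, -0.5, -0.7]
finger_gap: 0.181
gripper_force: 40.9
```

```bash
python3 - <<'E'
from h import *
goto(place(1,.05,.004),tilt(YR,45)); p,d,C=shot('wrist','w4'); p2,_,_=shot('side')
cv2.imwrite('pics/w4c.png',np.hstack([cv2.resize(p[100:400,160:480],(400,375)),cv2.resize(p2[60:260,300:500],(375,375))])[:,:,::-1])
E
```

```text
goto [-0.0819 -0.0008  0.0844] [0.0028 0.0034 0.0046] norm mm 118 deg 0.4
```

View pics/w4c.png

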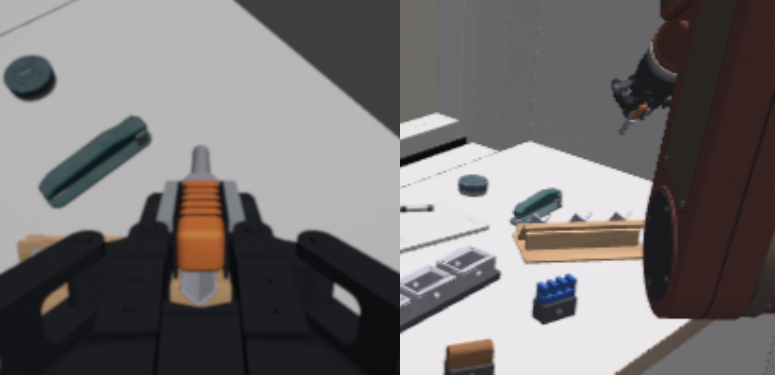

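The pin is held straight at crop (200,220). The groove lies below at (200,285), and the stapler is clear at (95,160). The grip force dipped for a moment, so I'll measure how the pin sits in the fingers.

```bash
cat >> h.py <<'E'
def inhand():
    st=env.state(); p,d,C=shot('wrist'); X=(cloud(C,d)-st['eef_pos'])@st['tool_rot']
    o=(cv2.inRange(cv2.cvtColor(p,cv2.COLOR_RGB2HSV),(4,130,60),(18,255,255))>0)&(np.abs(X).max(2)<.08)
    Q=X[o]; print('orange',o.sum(),'z',np.percentile(Q[:,2],[1,99]).round(4),'y',np.percentile(Q[:,1],[3,50,97]).round(4),'x',np.percentile(Q[:,0],[3,50,97]).round(4))
    k=(d>0)&(abs(X[...,1])<.012)&(X[...,2]>.022)&(X[...,2]<.085)&(abs(X[...,0])<.03)
    Q=X[k]
    for z in (.025,.035,.045,.055,.065,.075):
        q=Q[abs(Q[:,2]-z)<.005]
        if len(q)>3: print('shank',z,len(q),'y',q[:,1].mean().round(4),'xtop',np.percentile(q[:,0],90).round(4))
    print('tip z',Q[:,2].max() if len(Q) else None, 'force',st['gripper_force'])
E
python3 -c "
from h import *
inhand()"
```

```text
orange 2458 z [-0.0401  0.0016] y [-0.0069  0.0002  0.0075] x [-0.0052  0.007   0.0083]
shank 0.025 54 y 0.0003 xtop 0.005
shank 0.035 76 y 0.0006 xtop 0.005
shank 0.045 66 y 0.0006 xtop 0.0051
shank 0.055 58 y 0.0005 xtop 0.0051
shank 0.065 31 y 0.0004 xtop 0.0051
tip z 0.06698997504595973 force 61.170676946640015
```

Emit:
{"name": "apply_moves", "arguments": {"commands": [-0.05,-0.001,0.05,0.003,0.003,0.005,-0.082,-0.001,0.084,0.003,0.003,0.005,-0.082,-0.001,0.084,0.003,0.003,0.005,-0.1,-0.001,0.084,0.003,0.003,0.005,-0.115,-0.001,0.084,0.003,0.003,0.005,-0.128,-0.001,0.084,0.003,0.003,0.005,-0.128,-0.001,0.084,0.003,0.003,0.005,-0.128,-0.001,0.084,0.003,0.003,0.005]}}

```text
time: 10.07
eef_pos: [0.4882, -0.3721, 0.0918]
tool_rot: [[0.56, -0.605, 0.566], [-0.443, -0.796, -0.413], [0.7, -0.02, -0.714]]
ft_force: [-0.5, 0.7, -0.4]
finger_gap: 0.178
gripper_force: 61.5
```

Emit:
{"name": "apply_moves", "arguments": {"commands": [-0.002,0,0,0,0,0,-0.003,0,0,0,0,0,-0.003,0,0,0,0,0]}}

```text
time: 10.45
eef_pos: [0.4867, -0.3709, 0.0898]
tool_rot: [[0.56, -0.604, 0.567], [-0.443, -0.796, -0.411], [0.7, -0.021, -0.714]]
ft_force: [5.7, -0.8, 3.9]
finger_gap: 0.181
gripper_force: 61.4
```

```bash
python3 -c "
from h import *
inhand(); st=env.state(); print(st['tool_rot'].T@st['ft_force']); goto(place(1,0,.0,.017),tilt(YR,45))"
```

```text
orange 2467 z [-0.0401  0.0014] y [-0.0068  0.0002  0.0075] x [-0.0058  0.0069  0.0083]
shank 0.025 54 y 0.0005 xtop 0.0053
shank 0.035 83 y 0.0004 xtop 0.0053
shank 0.045 65 y 0.0004 xtop 0.0054
shank 0.055 58 y 0.0005 xtop 0.0056
shank 0.065 63 y -0.0038 xtop 0.0053
shank 0.075 35 y -0.0069 xtop -0.0113
tip z 0.08495481285634826 force 61.37497901916504
[ 6.45763069 -1.89723994 -0.3666782 ]
goto [-0.0098 -0.0133  0.0154] [-0.0287  0.0099 -0.0012] norm mm 23 deg 1.7
```

```bash
python3 -c "
from h import *
print(env.state()['q'].round(3), env.state()['eef_pos'])"
```

```text
[-0.875 -0.033  2.308  1.023  0.203  0.408] [ 0.48666103 -0.3709126   0.08975201]
```

Emit:
{"name": "apply_moves", "arguments": {"commands": [0.06,0,0,0,0,0,0.06,0,0,0,0,0,0.06,0,0,0,0,0]}}

```text
time: 10.88
eef_pos: [0.5194, -0.3967, 0.1299]
tool_rot: [[0.562, -0.604, 0.566], [-0.444, -0.797, -0.41], [0.698, -0.021, -0.716]]
ft_force: [0.4, -0.5, -1.0]
finger_gap: 0.176
gripper_force: 61.5
```

```bash
python3 -c "
from h import *
print(env.state()['q'].round(3), env.state()['eef_pos'])
for i in (1,2,3): goto(place(i,0.06,.0,.017),tilt(YR,45))"
```

```text
[-0.854 -0.02   2.194  0.658  0.261  0.795] [ 0.51942121 -0.39667814  0.1299004 ]
goto [-0.0076 -0.0132  0.0143] [-0.0292  0.0128 -0.0006] norm mm 21 deg 1.8
goto [-0.0076 -0.0831  0.0161] [-0.0292  0.0128 -0.0006] norm mm 85 deg 1.8
goto [-0.0075 -0.153   0.018 ] [-0.0292  0.0128 -0.0006] norm mm 154 deg 1.8
```

The wrist joint q5 is at its 0.2 rad limit, so laying a pin along the tool axis at 45° is out of reach. For this pin I'll use a steeper tool (32°), set the tip in the groove, and let the handle settle back when released. The next pins I'll grip leaning.

```bash
cat >> h.py <<'E'
def tipplace(i,T,up,ds,tipz=.0719):
    "TCP with pin along a tool tilted T deg, tip ds short of home tip point and 'up' above it"
    a=np.radians(YR); f=np.array([np.cos(a),np.sin(a),0]); u=np.array([0,0,1.]); r=2**-.5
    tip=G[i]+(.089-ds)*(f-u)*r+up*u
    return tip-tipz*tilt(YR,T)[:,2]
E
python3 -c "
from h import *
P=tipplace(1,32,.03,.003); print(P); goto(P,tilt(YR,32))"
```

```text
[ 0.50632226 -0.36897517  0.11436347]
goto [-0.0305 -0.0138 -0.0076] [-0.0291 -0.2141  0.0028] norm mm 34 deg 12.4
```

Emit:
{"name": "apply_moves", "arguments": {"commands": [-0.015,-0.014,-0.008,-0.029,-0.214,0.003,-0.015,-0.014,-0.008,-0.029,-0.214,0.003,-0.015,-0.014,-0.008,-0.029,-0.214,0.003,-0.015,-0.014,-0.008,-0.029,-0.214,0.003]}}

```text
time: 11.38
eef_pos: [0.514, -0.3737, 0.123]
tool_rot: [[0.666, -0.619, 0.417], [-0.527, -0.786, -0.325], [0.528, -0.003, -0.849]]
ft_force: [-0.2, 0.5, -0.3]
finger_gap: 0.177
gripper_force: 61.5
```

```bash
python3 -c "
from h import *
print(env.state()['q'].round(3)); inhand();goto(tipplace(1,32,.03,.003),tilt(YR,32));goto(tipplace(1,32,.0,.003),tilt(YR,32))"
```

```text
[-0.788  0.005  2.082  0.137  0.505  1.35 ]
orange 2426 z [-0.0401  0.0013] y [-0.0068  0.0002  0.0074] x [-0.0055  0.007   0.0084]
shank 0.025 53 y 0.0004 xtop 0.0053
shank 0.035 81 y 0.0006 xtop 0.0053
shank 0.045 65 y 0.0005 xtop 0.0054
shank 0.055 59 y 0.0006 xtop 0.0055
shank 0.065 33 y 0.0006 xtop 0.0054
tip z 0.0660127163068269 force 61.454890966415405
goto [-0.0119  0.0009  0.0026] [-0.0028  0.0024 -0.0012] norm mm 12 deg 0.2
goto [-0.0277  0.0009  0.028 ] [-0.0028  0.0024 -0.0012] norm mm 39 deg 0.2
```

```bash
python3 -c "
from h import *
goto(tipplace(1,38,.025,.003),tilt(YR,38));goto(tipplace(1,38,.004,.003),tilt(YR,38))"
```

```text
goto [-0.022   0.0009  0.0072] [-0.0027  0.1072 -0.0013] norm mm 23 deg 6.1
goto [-0.0331  0.0009  0.0251] [-0.0027  0.1072 -0.0013] norm mm 42 deg 6.1
```

Emit:
{"name": "apply_moves", "arguments": {"commands": [-0.022,0.001,0.007,-0.003,0.107,-0.001,-0.022,0.001,0.007,-0.003,0.107,-0.001,-0.028,0.001,0.016,-0.003,0.107,-0.001,-0.033,0.001,0.025,-0.003,0.107,-0.001,-0.033,0.001,0.025,-0.003,0.107,-0.001,-0.033,0.001,0.025,-0.003,0.107,-0.001]}}

```text
time: 12.18
eef_pos: [0.5027, -0.3671, 0.0864]
tool_rot: [[0.618, -0.621, 0.483], [-0.488, -0.784, -0.384], [0.617, 0.002, -0.787]]
ft_force: [-0.6, 0.2, 0.8]
finger_gap: 0.178
gripper_force: 61.5
```

```bash
python3 -c "
from h import *
st=env.state();print(st['q'].round(3),(st['tool_rot'].T@st['ft_force']).round(1)); goto(tipplace(1,38,.0,.003),tilt(YR,38)); p,_,_=shot('wrist'); p2,_,_=shot('scene')
cv2.imwrite('pics/w5c.png',np.hstack([cv2.resize(p[100:400,160:480],(400,375)),cv2.resize(p2[110:210,300:400],(375,375))])[:,:,::-1])"
```

```text
[-0.8    0.013  2.209  0.297  0.27   1.18 ] [-0.   0.2 -1. ]
goto [-0.0056 -0.0008  0.0037] [ 0.0026 -0.0016  0.    ] norm mm 7 deg 0.2
```

View pics/w5c.png

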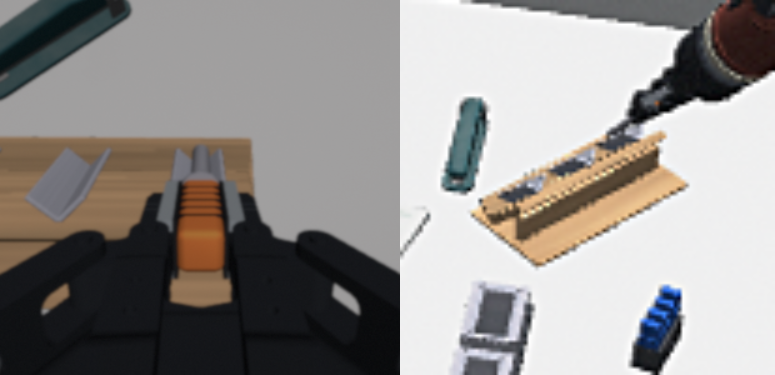

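The shank lies centred over the end groove at crop (200,160), with about 4 mm to go. I'll lower until it touches.

Emit:
{"name": "apply_moves", "arguments": {"commands": [-0.003,-0.001,0.002,0,0,0,-0.005,-0.001,0.003,0,0,0,-0.005,-0.001,0.003,0,0,0]}}

```text
time: 12.65
eef_pos: [0.5009, -0.3643, 0.0802]
tool_rot: [[0.618, -0.621, 0.482], [-0.488, -0.784, -0.384], [0.616, 0.002, -0.788]]
ft_force: [0.1, -0.2, -0.9]
finger_gap: 0.173
gripper_force: 61.5
```

Emit:
{"name": "apply_moves", "arguments": {"commands": [-0.002,0,0.001,0,0,0,-0.002,0,0.001,0,0,0]}}

```text
time: 12.9
eef_pos: [0.5005, -0.3641, 0.0787]
tool_rot: [[0.618, -0.621, 0.483], [-0.488, -0.784, -0.384], [0.617, 0.002, -0.787]]
ft_force: [0.4, -0.6, -1.1]
finger_gap: 0.18
gripper_force: 61.4
```

Emit:
{"name": "apply_moves", "arguments": {"commands": [-0.002,0,0.001,0,0,0,-0.002,0,0.001,0,0,0]}}

```text
time: 13.15
eef_pos: [0.5004, -0.364, 0.0776]
tool_rot: [[0.617, -0.621, 0.484], [-0.487, -0.784, -0.386], [0.618, 0.002, -0.786]]
ft_force: [2.8, 0.1, 1.5]
finger_gap: 0.177
gripper_force: 61.8
```

```bash
python3 -c "
from h import *
st=env.state();print(st['q'].round(3),(st['tool_rot'].T@st['ft_force']).round(1)); inhand(); goto(tipplace(1,38,.0,.0),tilt(YR,38))"
```

```text
[-0.798  0.023  2.221  0.322  0.247  1.155] [ 2.6 -1.8  0.1]
orange 2464 z [-0.0402  0.0013] y [-0.0068  0.0002  0.0074] x [-0.0057  0.007   0.0084]
shank 0.025 109 y -0.0003 xtop 0.0053
shank 0.035 200 y -0.0001 xtop 0.0053
shank 0.045 209 y -0.0002 xtop 0.0053
shank 0.055 184 y -0.0001 xtop 0.0054
shank 0.065 141 y -0.0002 xtop 0.0056
shank 0.075 422 y 0.0002 xtop 0.0118
tip z 0.07779259125261741 force 61.77492141723633
goto [0.0031 0.0003 0.002 ] [ 0.0028 -0.0034  0.0001] norm mm 4 deg 0.3
```

Emit:
{"name": "apply_moves", "arguments": {"commands": [0,0,0.002,0,0,0,0,0,0.002,0,0,0]}}

```text
time: 13.45
eef_pos: [0.5014, -0.3646, 0.0767]
tool_rot: [[0.617, -0.621, 0.484], [-0.487, -0.784, -0.385], [0.619, 0.002, -0.786]]
ft_force: [-8.4, 9.5, 17.3]
finger_gap: 0.183
gripper_force: 64.4
```

Emit:
{"name": "apply_moves", "arguments": {"commands": [0,0,0,0,0,0,0,0,0,0,0,0,0,0,0,0,0,0,0,0,0,0,0,0], "claw": 0.6}}

```text
time: 13.95
eef_pos: [0.5004, -0.364, 0.0745]
tool_rot: [[0.618, -0.621, 0.482], [-0.488, -0.784, -0.384], [0.616, 0.002, -0.788]]
ft_force: [-0.3, -0.1, 0.1]
finger_gap: 0.398
gripper_force: 0.0
```

Emit:
{"name": "apply_moves", "arguments": {"commands": [0,0,-0.02,0,0,0,0,0,-0.05,0,0,0,0,0,-0.08,0,0,0,0,0,-0.11,0,0,0,0,0,-0.11,0,0,0]}}

```text
time: 14.58
eef_pos: [0.4481, -0.3225, 0.1641]
tool_rot: [[0.616, -0.621, 0.485], [-0.486, -0.784, -0.387], [0.62, 0.003, -0.784]]
ft_force: [0.2, -0.7, 0.5]
finger_gap: 0.4
gripper_force: 0.0
```

```bash
cat >> h.py <<'E'
def pinrest():
    "orange handles near the rest: handle centre (mean of upper face minus half width) from the wrist cloud"
    p,d,C=shot('wrist'); X=cloud(C,d); a=np.radians(YR); f=np.array([np.cos(a),np.sin(a),0]); l=np.array([-f[1],f[0],0]); u=np.array([0,0,1.]); r=2**-.5
    t=(f-u)*r; n=(f+u)*r
    o=cv2.inRange(cv2.cvtColor(p,cv2.COLOR_RGB2HSV),(4,130,60),(18,255,255))
    k,L,s,_=cv2.connectedComponentsWithStats(o)
    for i in range(1,k):
        if s[i,4]<80: continue
        P=X[(L==i)&(d>0)]; 
        for g in G:
            q=P-G[g]
            if abs(np.median(q@l))<.02:
                e=q@n; w=e>np.percentile(e,97)-.004
                S=q@t; b=[np.median(e[w&(abs(S-z)<.006)]).round(4) for z in (-.012,.012) if (w&(abs(S-z)<.006)).any()]
                print('groove',g,'n px',len(P),'along',np.percentile(S,[2,98]).round(4),'lateral',np.percentile(q@l,[2,98]).round(4),'height',np.percentile(e,[50,97]).round(4),'slope',b)
    return p
E
python3 -c "
from h import *
p=pinrest(); cv2.imwrite('pics/w6.png',p[:,:,::-1]); print(env.state()['eef_pos'])"
```

```text
groove 1 n px 730 along [-0.0246  0.0415] lateral [-0.008  0.01 ] height [0.0042 0.0072] slope [np.float64(0.0056), np.float64(0.0063)]
[ 0.44792345 -0.32234408  0.16270503]
```

View pics/w6.png

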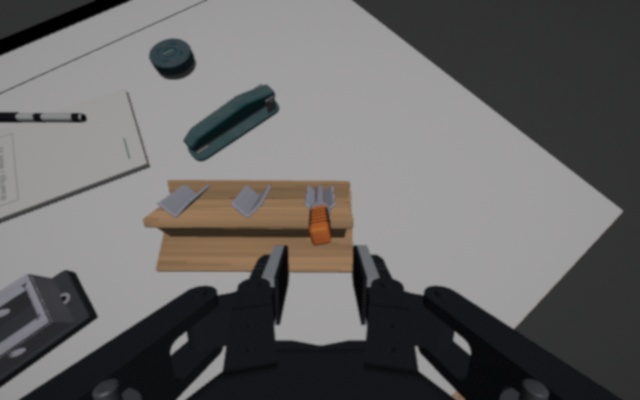

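The pin lies home in groove 1, with its handle at (319,228) in the image and within about 1–2 mm of the expected point. Next is the middle pin.

```bash
python3 -c "
from h import *
goto((.4858,.3076,.22),down(42))"
```

```text
goto [-0.2478 -0.5171 -0.2698] [ 0.4688 -0.5507 -1.3464] norm mm 634 deg 87.6
```

Emit:
{"name": "apply_moves", "arguments": {"commands": [-0.248,-0.517,-0.27,0.469,-0.551,-1.346,-0.248,-0.517,-0.27,0.469,-0.551,-1.346,-0.248,-0.517,-0.27,0.469,-0.551,-1.346,-0.248,-0.517,-0.27,0.469,-0.551,-1.346,-0.248,-0.517,-0.27,0.469,-0.551,-1.346,-0.248,-0.517,-0.27,0.469,-0.551,-1.346,-0.248,-0.517,-0.27,0.469,-0.551,-1.346,-0.248,-0.517,-0.27,0.469,-0.551,-1.346,-0.248,-0.517,-0.27,0.469,-0.551,-1.346,-0.248,-0.517,-0.27,0.469,-0.551,-1.346,-0.248,-0.517,-0.27,0.469,-0.551,-1.346,-0.248,-0.517,-0.27,0.469,-0.551,-1.346], "claw": 0.58}}

```text
time: 16.12
eef_pos: [0.4848, 0.3084, 0.218]
tool_rot: [[0.742, 0.67, -0.005], [0.67, -0.742, 0.001], [-0.003, -0.004, -1.0]]
ft_force: [-0.1, 0.3, 0.3]
finger_gap: 0.422
gripper_force: 0.0
```

Emit:
{"name": "apply_moves", "arguments": {"commands": [0,0,0,0,0,0,0,0,0,0,0,0,0,0,0,0,0,0]}}

```text
time: 16.5
eef_pos: [0.4856, 0.3072, 0.2204]
tool_rot: [[0.744, 0.668, -0.002], [0.668, -0.744, 0.003], [0.0, -0.003, -1.0]]
ft_force: [0.3, -0.1, 0.3]
finger_gap: 0.416
gripper_force: 0.0
```

```bash
python3 -c "
from h import *
goto((.4855,.3076,.0765),down(42))
p,d,C=shot('wrist','w7'); X=cloud(C,d)
m=(cv2.inRange(cv2.cvtColor(p,cv2.COLOR_RGB2HSV),(4,130,90),(18,255,255))>0)&(X[...,2]>.110)&(X[...,2]<.122)
for c in cv2.findContours(m.astype(np.uint8),0,cv2.CHAIN_APPROX_NONE)[0]:
    if cv2.contourArea(c)>60: print(cv2.minAreaRect((plane(C,c[:,0,:],.116)[:,:2]*1000).astype(np.float32)))
"
```

```text
goto [2.000e-04 1.000e-04 1.439e-01] [-0.003  -0.0004 -0.0018] norm mm 144 deg 0.2
((484.8896484375, 308.0464172363281), (14.651308059692383, 14.206578254699707), 41.99114990234375)
((456.8209228515625, 348.2178955078125), (15.347419738769531, 14.976572036743164), 38.45342254638672)
```

Emit:
{"name": "apply_moves", "arguments": {"commands": [0,0,0.05,0,0,0,0,0,0.09,0,0,0,0,0,0.11,0,0,0,0,0,0.13,0,0,0,0,0,0.144,0,0,0,0,0,0.144,0,0,0,0,0,0.144,0,0,0]}}

```text
time: 17.42
eef_pos: [0.4857, 0.3088, 0.0772]
tool_rot: [[0.743, 0.669, -0.001], [0.669, -0.743, 0.003], [0.002, -0.003, -1.0]]
ft_force: [0.3, -0.2, -1.0]
finger_gap: 0.421
gripper_force: 0.0
```

Emit:
{"name": "apply_moves", "arguments": {"commands": [0,0,0,0,0,0,0,0,0,0,0,0,0,0,0,0,0,0,0,0,0,0,0,0,0,0,0,0,0,0], "claw": 1}}

```text
time: 18.05
eef_pos: [0.4857, 0.3088, 0.0773]
tool_rot: [[0.743, 0.669, -0.0], [0.669, -0.743, 0.003], [0.002, -0.003, -1.0]]
ft_force: [-1.0, 0.8, 5.9]
finger_gap: 0.181
gripper_force: 58.7
```

Emit:
{"name": "apply_moves", "arguments": {"commands": [0,0,-0.03,0,0,0,0,0,-0.06,0,0,0,0,0,-0.09,0,0,0,0,0,-0.12,0,0,0,0,0,-0.16,0,0,0,0,0,-0.16,0,0,0]}}

```text
time: 18.8
eef_pos: [0.4871, 0.3089, 0.2401]
tool_rot: [[0.743, 0.669, 0.004], [0.669, -0.743, 0.005], [0.007, -0.001, -1.0]]
ft_force: [0.8, -0.3, -1.6]
finger_gap: 0.177
gripper_force: 59.5
```

```bash
python3 -c "
from h import *
inhand(); P=tipplace(2,38,.09,.003); print(P); goto(P,tilt(YR,38))"
```

```text
orange 1779 z [-0.0393  0.0012] y [-0.0068  0.0002  0.0073] x [-0.0069  0.0036  0.0067]
shank 0.025 49 y 0.0004 xtop 0.0036
shank 0.035 82 y 0.0003 xtop 0.0036
shank 0.045 65 y 0.0005 xtop 0.0036
shank 0.055 61 y 0.0005 xtop 0.0036
shank 0.065 37 y 0.0007 xtop 0.0039
tip z 0.06654471842135529 force 59.461233615875244
[ 0.54468422 -0.31015432  0.17024679]
goto [-0.3704  0.4992  0.0651] [-0.4673  0.5487  1.3447] norm mm 625 deg 87.4
```

Emit:
{"name": "apply_moves", "arguments": {"commands": [-0.369,0.499,0.065,-0.467,0.549,1.345,-0.369,0.499,0.065,-0.467,0.549,1.345,-0.369,0.499,0.065,-0.467,0.549,1.345,-0.369,0.499,0.065,-0.467,0.549,1.345,-0.369,0.499,0.065,-0.467,0.549,1.345,-0.369,0.499,0.065,-0.467,0.549,1.345,-0.369,0.499,0.065,-0.467,0.549,1.345,-0.369,0.499,0.065,-0.467,0.549,1.345,-0.369,0.499,0.065,-0.467,0.549,1.345,-0.369,0.499,0.065,-0.467,0.549,1.345,-0.369,0.499,0.065,-0.467,0.549,1.345,-0.369,0.499,0.065,-0.467,0.549,1.345]}}

```text
time: 20.35
eef_pos: [0.5431, -0.3089, 0.1669]
tool_rot: [[0.621, -0.621, 0.478], [-0.49, -0.784, -0.381], [0.611, 0.002, -0.792]]
ft_force: [-0.0, 0.0, -1.1]
finger_gap: 0.179
gripper_force: 59.5
```

Emit:
{"name": "apply_moves", "arguments": {"commands": [0,0,0,0,0,0,0,0,0,0,0,0,0,0,0,0,0,0]}}

```text
time: 20.72
eef_pos: [0.5451, -0.3086, 0.1699]
tool_rot: [[0.62, -0.619, 0.482], [-0.487, -0.786, -0.382], [0.615, 0.002, -0.788]]
ft_force: [-0.5, -0.4, -1.4]
finger_gap: 0.181
gripper_force: 59.5
```

```bash
python3 -c "
from h import *
inhand(); print(env.state()['q'].round(3)); R0=tilt(YR,38)
for up in (.03,.004,0): goto(tipplace(2,38,up,.003,.0727)+.0015*R0[:,0],R0)"
```

```text
orange 2486 z [-0.0394  0.0743] y [-0.0068  0.0006  0.0338] x [-0.0086  0.0053  0.0068]
shank 0.025 48 y 0.0004 xtop 0.0036
shank 0.035 83 y 0.0004 xtop 0.0037
shank 0.045 64 y 0.0005 xtop 0.0038
shank 0.055 61 y 0.0004 xtop 0.0037
shank 0.065 38 y 0.0007 xtop 0.0038
tip z 0.06636474355593526 force 59.48222994804382
[-0.627 -0.128  2.15  -0.06   0.458  1.655]
goto [-0.0348  0.0012  0.0466] [0.0011 0.0008 0.0022] norm mm 58 deg 0.2
goto [-0.0508  0.0011  0.0671] [0.0011 0.0008 0.0022] norm mm 84 deg 0.2
goto [-0.0532  0.0011  0.0703] [0.0011 0.0008 0.0022] norm mm 88 deg 0.2
```

Emit:
{"name": "apply_moves", "arguments": {"commands": [-0.035,0.001,0.047,0,0,0.002,-0.035,0.001,0.047,0,0,0.002,-0.043,0.001,0.06,0,0,0.002,-0.051,0.001,0.067,0,0,0.002,-0.051,0.001,0.067,0,0,0.002,-0.054,0.001,0.07,0,0,0.002,-0.054,0.001,0.07,0,0,0.002]}}

```text
time: 21.65
eef_pos: [0.5445, -0.3109, 0.0817]
tool_rot: [[0.618, -0.621, 0.482], [-0.489, -0.784, -0.383], [0.615, 0.001, -0.788]]
ft_force: [-0.2, -0.3, -0.6]
finger_gap: 0.175
gripper_force: 59.5
```

Emit:
{"name": "apply_moves", "arguments": {"commands": [-0.002,0,0.001,0,0,0,-0.002,0,0.001,0,0,0]}}

```text
time: 21.9
eef_pos: [0.5445, -0.3107, 0.0805]
tool_rot: [[0.617, -0.621, 0.483], [-0.488, -0.784, -0.384], [0.617, 0.001, -0.787]]
ft_force: [2.8, -0.6, 1.6]
finger_gap: 0.179
gripper_force: 59.7
```

```bash
python3 -c "
from h import *
st=env.state();print(st['q'].round(3),(st['tool_rot'].T@st['ft_force']).round(1)); inhand(); goto(tipplace(2,38,0,0,.0727)+.0015*tilt(YR,38)[:,0],tilt(YR,38))"
```

```text
[-0.631  0.045  2.191 -0.103  0.243  1.701] [ 3.  -1.3  0.3]
orange 4327 z [-0.0592  0.004 ] y [-0.0064  0.0062  0.0735] x [-0.0085 -0.0022  0.0068]
shank 0.025 70 y 0.0018 xtop 0.0038
shank 0.035 186 y 0.0003 xtop 0.0037
shank 0.045 204 y 0.0 xtop 0.0036
shank 0.055 189 y -0.0004 xtop 0.0038
shank 0.065 145 y -0.0002 xtop 0.0037
shank 0.075 415 y -0.0001 xtop 0.0092
tip z 0.07846950099757946 force 59.681509137153625
goto [ 0.0016 -0.0005  0.0022] [ 0.0016 -0.0014 -0.0007] norm mm 3 deg 0.1
```

Contact, as with the first pin. I'll nudge it and release.

Emit:
{"name": "apply_moves", "arguments": {"commands": [0,0,0.002,0,0,0,0,0,0.002,0,0,0]}}

```text
time: 22.2
eef_pos: [0.5455, -0.3112, 0.0792]
tool_rot: [[0.617, -0.621, 0.483], [-0.488, -0.784, -0.383], [0.617, 0.001, -0.787]]
ft_force: [-5.0, 6.0, 12.1]
finger_gap: 0.175
gripper_force: 61.8
```

Emit:
{"name": "apply_moves", "arguments": {"commands": [0,0,0,0,0,0,0,0,0,0,0,0,0,0,0,0,0,0,0,0,0,0,0,0], "claw": 0.6}}

```text
time: 22.7
eef_pos: [0.5442, -0.3108, 0.0772]
tool_rot: [[0.619, -0.621, 0.481], [-0.49, -0.784, -0.382], [0.614, 0.001, -0.789]]
ft_force: [-1.1, -1.1, 0.1]
finger_gap: 0.398
gripper_force: 0.0
```

Emit:
{"name": "apply_moves", "arguments": {"commands": [0,0,-0.02,0,0,0,0,0,-0.05,0,0,0,0,0,-0.08,0,0,0,0,0,-0.12,0,0,0,0,0,-0.12,0,0,0]}}

```text
time: 23.32
eef_pos: [0.4876, -0.2654, 0.176]
tool_rot: [[0.615, -0.621, 0.485], [-0.487, -0.784, -0.385], [0.62, 0.001, -0.785]]
ft_force: [0.2, -0.8, -0.3]
finger_gap: 0.398
gripper_force: 0.0
```

```bash
python3 -c "
from h import *
p=pinrest(); cv2.imwrite('pics/w8.png',p[:,:,::-1]); goto((.4572,.3478,.23),down(39))"
```

```text
groove 2 n px 671 along [-0.024   0.0375] lateral [-0.0085  0.0093] height [0.0046 0.0084] slope [np.float64(0.0067), np.float64(0.0071)]
groove 1 n px 654 along [-0.0246  0.0164] lateral [-0.0055  0.0085] height [0.0046 0.0073] slope [np.float64(0.0055), np.float64(0.0065)]
goto [-0.2833 -0.4618 -0.2941] [ 0.4493 -0.5593 -1.2971] norm mm 616 deg 84.9
```

Both pins lie home. Now the third.

Emit:
{"name": "apply_moves", "arguments": {"commands": [-0.283,-0.462,-0.294,0.449,-0.559,-1.297,-0.283,-0.462,-0.294,0.449,-0.559,-1.297,-0.283,-0.462,-0.294,0.449,-0.559,-1.297,-0.283,-0.462,-0.294,0.449,-0.559,-1.297,-0.283,-0.462,-0.294,0.449,-0.559,-1.297,-0.283,-0.462,-0.294,0.449,-0.559,-1.297,-0.283,-0.462,-0.294,0.449,-0.559,-1.297,-0.283,-0.462,-0.294,0.449,-0.559,-1.297,-0.283,-0.462,-0.294,0.449,-0.559,-1.297,-0.283,-0.462,-0.294,0.449,-0.559,-1.297,-0.283,-0.462,-0.294,0.449,-0.559,-1.297,-0.283,-0.462,-0.294,0.449,-0.559,-1.297], "claw": 0.58}}

```text
time: 24.88
eef_pos: [0.4569, 0.3476, 0.2275]
tool_rot: [[0.777, 0.63, -0.006], [0.63, -0.777, -0.0], [-0.004, -0.003, -1.0]]
ft_force: [-0.3, 0.1, -0.0]
finger_gap: 0.42
gripper_force: 0.0
```

Emit:
{"name": "apply_moves", "arguments": {"commands": [0,0,0,0,0,0,0,0,0,0,0,0,0,0,0,0,0,0]}}

```text
time: 25.25
eef_pos: [0.4576, 0.3473, 0.2299]
tool_rot: [[0.778, 0.628, -0.002], [0.628, -0.778, 0.002], [-0.001, -0.003, -1.0]]
ft_force: [0.0, -0.5, 0.4]
finger_gap: 0.42
gripper_force: 0.0
```

```bash
python3 -c "
from h import *
goto((.457,.348,.0765),down(39))
p,d,C=shot('wrist','w9'); X=cloud(C,d)
m=(cv2.inRange(cv2.cvtColor(p,cv2.COLOR_RGB2HSV),(4,130,90),(18,255,255))>0)&(X[...,2]>.110)&(X[...,2]<.122)
for c in cv2.findContours(m.astype(np.uint8),0,cv2.CHAIN_APPROX_NONE)[0]:
    if cv2.contourArea(c)>60: print(cv2.minAreaRect((plane(C,c[:,0,:],.116)[:,:2]*1000).astype(np.float32)))
"
```

```text
goto [ 1.000e-04 -4.000e-04  1.534e-01] [-0.0033  0.0005 -0.0015] norm mm 153 deg 0.2
((456.39483642578125, 349.0423889160156), (15.13491153717041, 14.718646049499512), 39.015228271484375)
```

Emit:
{"name": "apply_moves", "arguments": {"commands": [0,-0.001,0.06,0,0,0,0,-0.001,0.1,0,0,0,0,-0.001,0.12,0,0,0,0,-0.001,0.14,0,0,0,0,-0.001,0.153,0,0,0,0,-0.001,0.153,0,0,0,0,-0.001,0.153,0,0,0]}}

```text
time: 26.18
eef_pos: [0.4569, 0.3495, 0.0778]
tool_rot: [[0.777, 0.629, -0.001], [0.629, -0.777, 0.003], [0.001, -0.003, -1.0]]
ft_force: [0.5, -0.1, 0.4]
finger_gap: 0.423
gripper_force: 0.0
```

Emit:
{"name": "apply_moves", "arguments": {"commands": [0,0,0,0,0,0,0,0,0,0,0,0,0,0,0,0,0,0,0,0,0,0,0,0,0,0,0,0,0,0], "claw": 1}}

```text
time: 26.8
eef_pos: [0.4569, 0.3495, 0.0779]
tool_rot: [[0.777, 0.629, -0.001], [0.629, -0.777, 0.003], [0.001, -0.003, -1.0]]
ft_force: [0.0, 0.5, 5.3]
finger_gap: 0.178
gripper_force: 58.7
```

Emit:
{"name": "apply_moves", "arguments": {"commands": [0,0,-0.03,0,0,0,0,0,-0.06,0,0,0,0,0,-0.09,0,0,0,0,0,-0.12,0,0,0,0,0,-0.16,0,0,0,0,0,-0.16,0,0,0]}}

```text
time: 27.55
eef_pos: [0.4584, 0.3498, 0.2406]
tool_rot: [[0.777, 0.629, 0.003], [0.629, -0.777, 0.005], [0.006, -0.002, -1.0]]
ft_force: [0.5, -0.6, -0.9]
finger_gap: 0.178
gripper_force: 59.4
```

```bash
python3 -c "
from h import *
inhand(); P=tipplace(3,38,.09,.003); print(P); goto(P,tilt(YR,38))"
```

```text
orange 1806 z [-0.0387  0.0023] y [-0.0068  0.0002  0.0073] x [-0.0076  0.0033  0.0066]
shank 0.025 42 y 0.0004 xtop 0.0036
shank 0.035 82 y 0.0004 xtop 0.0036
shank 0.045 67 y 0.0003 xtop 0.0037
shank 0.055 61 y 0.0006 xtop 0.0037
shank 0.065 39 y 0.0005 xtop 0.0038
tip z 0.06767331467115571 force 59.36580240726471
[ 0.58798422 -0.25525432  0.17044679]
goto [-0.2788  0.5523  0.0655] [-0.45    0.5584  1.2947] norm mm 622 deg 84.8
```

Emit:
{"name": "apply_moves", "arguments": {"commands": [-0.278,0.552,0.065,-0.45,0.558,1.295,-0.278,0.552,0.065,-0.45,0.558,1.295,-0.278,0.552,0.065,-0.45,0.558,1.295,-0.278,0.552,0.065,-0.45,0.558,1.295,-0.278,0.552,0.065,-0.45,0.558,1.295,-0.278,0.552,0.065,-0.45,0.558,1.295,-0.278,0.552,0.065,-0.45,0.558,1.295,-0.278,0.552,0.065,-0.45,0.558,1.295,-0.278,0.552,0.065,-0.45,0.558,1.295,-0.278,0.552,0.065,-0.45,0.558,1.295,-0.278,0.552,0.065,-0.45,0.558,1.295,-0.278,0.552,0.065,-0.45,0.558,1.295]}}

```text
time: 29.1
eef_pos: [0.586, -0.2546, 0.1675]
tool_rot: [[0.622, -0.621, 0.478], [-0.49, -0.784, -0.382], [0.611, 0.003, -0.791]]
ft_force: [-1.1, 0.9, -0.0]
finger_gap: 0.178
gripper_force: 59.5
```

Emit:
{"name": "apply_moves", "arguments": {"commands": [0,0,0,0,0,0,0,0,0,0,0,0,0,0,0,0,0,0]}}

```text
time: 29.48
eef_pos: [0.5879, -0.2541, 0.1704]
tool_rot: [[0.621, -0.619, 0.482], [-0.487, -0.786, -0.382], [0.615, 0.003, -0.789]]
ft_force: [0.5, 0.3, -0.4]
finger_gap: 0.181
gripper_force: 59.5
```

```bash
python3 -c "
from h import *
inhand(); print(env.state()['q'].round(3)); R0=tilt(YR,38)
for up in (.03,.004,0): goto(tipplace(3,38,up,.003,.0733)+.0015*R0[:,0],R0)"
```

```text
orange 2497 z [-0.0391  0.0753] y [-0.0068  0.0006  0.063 ] x [-0.0554  0.0052  0.0067]
shank 0.025 45 y 0.0005 xtop 0.0036
shank 0.035 79 y 0.0004 xtop 0.0037
shank 0.045 67 y 0.0005 xtop 0.0037
shank 0.055 59 y 0.0005 xtop 0.0038
shank 0.065 39 y 0.0006 xtop 0.0038
tip z 0.06714315635328816 force 59.46113348007202
[-0.466 -0.074  2.1   -0.276  0.479  1.975]
goto [-0.0349  0.0005  0.0463] [0.0016 0.0008 0.0024] norm mm 58 deg 0.2
goto [-0.0509  0.0005  0.0668] [0.0016 0.0008 0.0024] norm mm 84 deg 0.2
goto [-0.0533  0.0005  0.07  ] [0.0016 0.0008 0.0024] norm mm 88 deg 0.2
```

Emit:
{"name": "apply_moves", "arguments": {"commands": [-0.035,0.0005,0.046,0,0,0.002,-0.035,0.0005,0.046,0,0,0.002,-0.043,0.0005,0.059,0,0,0.002,-0.051,0.0005,0.067,0,0,0.002,-0.051,0.0005,0.067,0,0,0.002,-0.054,0.0005,0.07,0,0,0.002,-0.054,0.0005,0.07,0,0,0.002]}}

```text
time: 30.4
eef_pos: [0.5879, -0.2561, 0.0823]
tool_rot: [[0.618, -0.621, 0.482], [-0.489, -0.784, -0.383], [0.616, 0.001, -0.788]]
ft_force: [1.1, 0.7, -0.4]
finger_gap: 0.18
gripper_force: 59.5
```

Emit:
{"name": "apply_moves", "arguments": {"commands": [-0.002,0,0.001,0,0,0,-0.002,0,0.001,0,0,0]}}

```text
time: 30.65
eef_pos: [0.5879, -0.2556, 0.081]
tool_rot: [[0.617, -0.621, 0.483], [-0.488, -0.784, -0.383], [0.617, 0.001, -0.787]]
ft_force: [2.7, 0.8, 1.3]
finger_gap: 0.177
gripper_force: 59.5
```

```bash
python3 -c "
from h import *
st=env.state();print(st['q'].round(3),(st['tool_rot'].T@st['ft_force']).round(1)); goto(tipplace(3,38,0,0,.0733)+.0015*tilt(YR,38)[:,0],tilt(YR,38))"
```

```text
[-0.468  0.092  2.139 -0.459  0.284  2.172] [ 2.1 -2.3 -0. ]
goto [ 0.0014 -0.0004  0.0019] [ 0.0015 -0.0015 -0.0005] norm mm 2 deg 0.1
```

Emit:
{"name": "apply_moves", "arguments": {"commands": [0,0,0.002,0,0,0,0,0,0.002,0,0,0]}}

```text
time: 30.9
eef_pos: [0.5888, -0.2562, 0.0797]
tool_rot: [[0.617, -0.621, 0.483], [-0.488, -0.784, -0.383], [0.617, 0.001, -0.787]]
ft_force: [-2.7, 4.7, 8.3]
finger_gap: 0.177
gripper_force: 61.2
```

Emit:
{"name": "apply_moves", "arguments": {"commands": [0,0,0,0,0,0,0,0,0,0,0,0,0,0,0,0,0,0,0,0,0,0,0,0], "claw": 0.6}}

```text
time: 31.4
eef_pos: [0.5874, -0.2561, 0.0777]
tool_rot: [[0.619, -0.621, 0.48], [-0.49, -0.783, -0.383], [0.614, 0.002, -0.789]]
ft_force: [-1.0, -0.2, 0.3]
finger_gap: 0.404
gripper_force: 0.0
```

Emit:
{"name": "apply_moves", "arguments": {"commands": [0,0,-0.02,0,0,0,0,0,-0.05,0,0,0,0,0,-0.08,0,0,0,0,0,-0.13,0,0,0,0,0,-0.13,0,0,0]}}

```text
time: 32.02
eef_pos: [0.5265, -0.2063, 0.1857]
tool_rot: [[0.614, -0.621, 0.487], [-0.487, -0.784, -0.385], [0.621, -0.0, -0.784]]
ft_force: [1.1, -0.8, -0.3]
finger_gap: 0.399
gripper_force: 0.0
```

```bash
python3 -c "
from h import *
p=pinrest(); cv2.imwrite('pics/w10.png',p[:,:,::-1]); goto((.46,-.03,.33),down(0))"
```

```text
groove 3 n px 616 along [-0.0236  0.0354] lateral [-0.0086  0.0095] height [0.0041 0.0086] slope [np.float64(0.0068), np.float64(0.0074)]
groove 2 n px 614 along [-0.0243  0.0181] lateral [-0.008   0.0089] height [0.0048 0.0085] slope [np.float64(0.0067), np.float64(0.0068)]
groove 1 n px 582 along [-0.0246  0.0167] lateral [-0.0045  0.0087] height [0.0047 0.0073] slope [np.float64(0.0054), np.float64(0.0063)]
goto [-0.036  -0.0972 -0.215 ] [ 0.2236 -0.6412 -0.6443] norm mm 239 deg 53.6
```

All three pins lie home together. Next I'll look down on the rail and accessories.

Emit:
{"name": "apply_moves", "arguments": {"commands": [-0.036,-0.1,-0.215,0.224,-0.641,-0.644,-0.036,-0.1,-0.215,0.224,-0.641,-0.644,-0.036,-0.1,-0.215,0.224,-0.641,-0.644,-0.036,-0.1,-0.215,0.224,-0.641,-0.644,-0.036,-0.1,-0.215,0.224,-0.641,-0.644,-0.036,-0.1,-0.215,0.224,-0.641,-0.644,-0.036,-0.1,-0.215,0.224,-0.641,-0.644,-0.036,-0.1,-0.215,0.224,-0.641,-0.644,-0.036,-0.1,-0.215,0.224,-0.641,-0.644,-0.036,-0.1,-0.215,0.224,-0.641,-0.644,-0.036,-0.1,-0.215,0.224,-0.641,-0.644], "claw": 0}}

```text
time: 33.45
eef_pos: [0.4616, -0.028, 0.3282]
tool_rot: [[1.0, -0.001, -0.003], [-0.001, -1.0, 0.002], [-0.003, -0.002, -1.0]]
ft_force: [0.3, 0.0, 0.1]
finger_gap: 1.0
gripper_force: 0.0
```

```bash
python3 - <<'E'
from h import *
p,d,C=shot('wrist','w11'); X=cloud(C,d); np.save('pics/w11X.npy',X)
print(env.state()['eef_pos'])
E
```

```text
[ 0.46162146 -0.02805954  0.32816131]
```

View pics/w11.png

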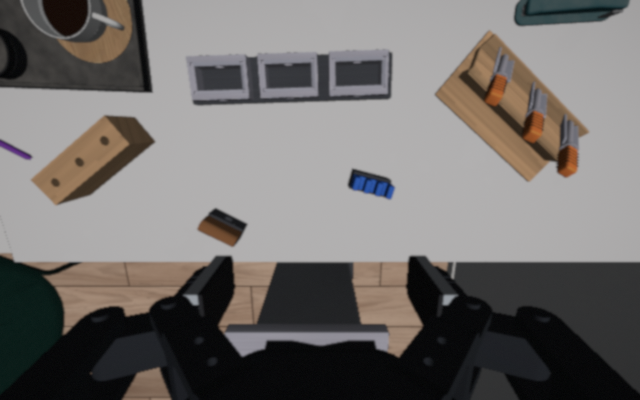

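The view shows the rail sockets at (218,75), (288,73) and (360,71), the comb at (371,184), the perch at (222,225), the three pins in the rest at (498,80), (536,112) and (569,147), and an empty block. There is no cradle.

```bash
cat >> h.py <<'E'
def rect(P):
    r=cv2.minAreaRect((P[:,:2]*1000).astype(np.float32)); (cx,cy),(w,h),a=r
    if w<h: long=a+90
    else: long=a
    return round(cx/1000,4),round(cy/1000,4),round(max(w,h),1),round(min(w,h),1),round((long-90+90)%180-90,1)  # last: angle of long side from +x... 
E
python3 - <<'E'
from h import *
X=np.load('pics/w11X.npy'); 
p=cv2.imread('pics/w11.png'); hsv=cv2.cvtColor(p,cv2.COLOR_BGR2HSV)
z=X[...,2]; x=X[...,0];y=X[...,1]
m=((z>.043)&(z<.049)&(x>.53)&(x<.66)&(y>-.15)&(y<.19)).astype(np.uint8)
for k in (m,):
    n,l,s,c=cv2.connectedComponentsWithStats(k)
    for i in range(1,n):
        if s[i,4]>150: P=X[l==i]; print('rim',s[i,4],c[i].round(),rect(P),np.median(P[:,2]).round(4))
b=(z>.01)&(z<.03)&(x>.53)&(x<.66)&(y>-.15)&(y<.2); print('bar',rect(X[b]))
for n,(u,v) in dict(comb=(371,184),perch=(222,225)).items():
    w=np.zeros(z.shape,bool); w[v-35:v+35,u-40:u+40]=1
    print(n,'zmax',np.percentile(z[w],99.5).round(4))
    for lo,hi in ((.05,.065),(.033,.065),(.008,.065)):
        q=w&(z>lo)&(z<hi); print('  ',lo,q.sum(),rect(X[q]),X[q].mean(0).round(4))
E
```

```text
rim 1268 [359.  72.] (0.6001, -0.0798, 79.2, 55.2, 1.7) 0.0453
rim 1241 [288.  74.] (0.5974, 0.0152, 78.9, 55.2, 1.7) 0.0453
rim 1237 [217.  76.] (0.5945, 0.11, 79.2, 55.1, 1.9) 0.0452
bar (0.597, 0.0147, 292.8, 62.0, 1.9)
comb zmax 0.0609
   0.05 404 (0.4453, -0.1047, 59.7, 20.1, -14.6) [ 0.4458 -0.1047  0.0584]
   0.033 640 (0.4453, -0.1047, 59.7, 20.1, -14.6) [ 0.4465 -0.1044  0.0525]
   0.008 877 (0.4451, -0.1051, 60.6, 28.3, -14.4) [ 0.4485 -0.1038  0.0452]
perch zmax 0.3496
   0.05 508 (0.3735, 0.1287, 59.7, 19.3, -28.5) [0.3755 0.1274 0.057 ]
   0.033 697 (0.3738, 0.1285, 60.0, 20.3, -30.0) [0.3769 0.1263 0.0529]
   0.008 1049 (0.3739, 0.1284, 60.1, 27.2, -28.9) [0.3788 0.1249 0.0427]
```

The rim, bar and accessory sizes all match the given dimensions, and rail yaw is 1.7°. The perch has been knocked to (0.374, 0.129), and I'll look again before taking it. Comb first, into the right-hand socket.

```bash
python3 -c "
from h import *
goto((.4453,-.1047,.16),down(75.4))"
```

```text
goto [-0.0156  0.077   0.168 ] [-0.0043  0.0016 -1.3169] norm mm 186 deg 75.5
```

Emit:
{"name": "apply_moves", "arguments": {"commands": [-0.0155,0.077,0.168,0,0,-1.317,-0.0155,0.077,0.168,0,0,-1.317,-0.0155,0.077,0.168,0,0,-1.317,-0.0155,0.077,0.168,0,0,-1.317,-0.0155,0.077,0.168,0,0,-1.317,-0.0155,0.077,0.168,0,0,-1.317,-0.0155,0.077,0.168,0,0,-1.317,-0.0155,0.077,0.168,0,0,-1.317,-0.0155,0.077,0.168,0,0,-1.317,-0.0155,0.077,0.168,0,0,-1.317], "claw": 0.4}}

```text
time: 34.75
eef_pos: [0.4454, -0.1046, 0.1599]
tool_rot: [[0.254, 0.967, -0.004], [0.967, -0.254, 0.002], [0.001, -0.005, -1.0]]
ft_force: [0.0, 0.0, 0.2]
finger_gap: 0.598
gripper_force: 0.0
```

```bash
cat >> h.py <<'E'
def acc(xy,f=None):
    "top part of an accessory near xy standing on the desk"
    p,d,C=shot('wrist',f); X=cloud(C,d); q=(np.hypot(X[...,0]-xy[0],X[...,1]-xy[1])<.06)&(X[...,2]>.036)&(X[...,2]<.064)
    print('acc',q.sum(),rect(X[q]),np.percentile(X[q][:,2],98).round(4))
E
python3 -c "
from h import *
acc((.4453,-.1047),'w12'); goto((.4453,-.1047,.035),down(75.4))"
```

```text
acc 1520 (0.4458, -0.1039, 59.0, 19.9, -14.6) 0.0607
goto [-0.0003  0.0005  0.1248] [-0.0047 -0.0013 -0.0013] norm mm 125 deg 0.3
```

Emit:
{"name": "apply_moves", "arguments": {"commands": [0.0005,0.001,0.05,-0.004,0,0,0.0005,0.001,0.08,-0.004,0,0,0.0005,0.001,0.1,-0.004,0,0,0.0005,0.001,0.115,-0.004,0,0,0.0005,0.001,0.125,-0.004,0,0,0.0005,0.001,0.125,-0.004,0,0,0.0005,0.001,0.125,-0.004,0,0]}}

```text
time: 35.67
eef_pos: [0.4466, -0.1044, 0.0356]
tool_rot: [[0.252, 0.968, 0.001], [0.968, -0.252, 0.001], [0.001, 0.001, -1.0]]
ft_force: [-0.8, -0.0, 0.6]
finger_gap: 0.6
gripper_force: 0.0
```

Emit:
{"name": "apply_moves", "arguments": {"commands": [0,0,0,0,0,0,0,0,0,0,0,0,0,0,0,0,0,0,0,0,0,0,0,0,0,0,0,0,0,0,0,0,0,0,0,0], "claw": 1}}

```text
time: 36.42
eef_pos: [0.4464, -0.1043, 0.0355]
tool_rot: [[0.252, 0.968, 0.0], [0.968, -0.252, 0.001], [0.001, 0.0, -1.0]]
ft_force: [-1.1, 1.0, 6.7]
finger_gap: 0.222
gripper_force: 59.0
```

Emit:
{"name": "apply_moves", "arguments": {"commands": [0,0,-0.02,0,0,0,0,0,-0.05,0,0,0,0,0,-0.08,0,0,0,0,0,-0.11,0,0,0,0,0,-0.11,0,0,0]}}

```text
time: 37.05
eef_pos: [0.4475, -0.1049, 0.1468]
tool_rot: [[0.252, 0.968, 0.004], [0.968, -0.252, -0.0], [0.001, 0.004, -1.0]]
ft_force: [-0.1, -0.2, -2.3]
finger_gap: 0.219
gripper_force: 59.0
```

```bash
python3 -c "
from h import *
goto((.6001,-.0798,.145),down(91.7))"
```

```text
goto [0.0627 0.1413 0.0024] [ 0.004  -0.     -0.2842] norm mm 155 deg 16.3
```

Emit:
{"name": "apply_moves", "arguments": {"commands": [0.0627,0.1413,0.002,0.003,0,-0.284,0.0627,0.1413,0.002,0.003,0,-0.284,0.0627,0.1413,0.002,0.003,0,-0.284,0.0627,0.1413,0.002,0.003,0,-0.284,0.0627,0.1413,0.002,0.003,0,-0.284,0.0627,0.1413,0.002,0.003,0,-0.284,0.0627,0.1413,0.002,0.003,0,-0.284]}}

```text
time: 37.92
eef_pos: [0.5979, -0.0794, 0.1429]
tool_rot: [[-0.029, 1.0, -0.003], [1.0, 0.029, 0.002], [0.002, -0.003, -1.0]]
ft_force: [0.0, 0.8, -2.1]
finger_gap: 0.218
gripper_force: 59.6
```

```bash
python3 - <<'E'
from h import *
st=env.state(); p,d,C=shot('wrist','w13'); X=cloud(C,d); T=(X-st['eef_pos'])@st['tool_rot']
hsv=cv2.cvtColor(p,cv2.COLOR_RGB2HSV); b=(cv2.inRange(hsv,(105,120,50),(130,255,255))>0)&(abs(T[...,2])<.05)
Q=T[b]; print('comb in tool',b.sum(),Q.min(0).round(4),Q.max(0).round(4), np.percentile(Q,[2,98],axis=0).round(4).tolist())
# rims
z=X[...,2]; m=((z>.043)&(z<.049)&(X[...,0]>.53)&(X[...,0]<.66)).astype(np.uint8)
n,l,s,c=cv2.connectedComponentsWithStats(m)
for i in range(1,n):
    if s[i,4]>250: print('rim',s[i,4],c[i].round(),rect(X[l==i]))
goto((.6001,-.0798,.075),down(91.7))
cv2.imwrite('pics/w13c.png',p[100:400,120:520][:,:,::-1])
E
```

```text
comb in tool 3574 [-0.0299 -0.0121 -0.0284] [0.0301 0.0114 0.0067] [[-0.0278, -0.0092, -0.0253], [0.0297, 0.0094, -0.005]]
rim 756 [325.   5.] (0.5963, 0.0742, 54.8, 7.0, -87.9)
rim 3777 [324.  87.] (0.598, 0.0158, 78.8, 55.1, 1.7)
rim 1646 [331. 191.] (0.6008, -0.0786, 78.2, 55.0, 1.8)
goto [-0.0006  0.0022  0.0681] [-0.0029 -0.0017 -0.0008] norm mm 68 deg 0.2
```

View pics/w13c.png

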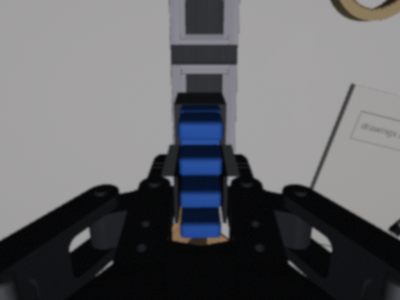

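The comb is square and centred in the fingers at crop (200,160), above the socket. I'll lower to just over the rim, then in.

Emit:
{"name": "apply_moves", "arguments": {"commands": [-0.0005,0.0025,0.03,-0.003,0,0,-0.0005,0.0025,0.056,-0.003,0,0,-0.0005,0.0025,0.056,-0.003,0,0,-0.0005,0.0025,0.056,-0.003,0,0]}}

```text
time: 38.48
eef_pos: [0.6014, -0.0798, 0.088]
tool_rot: [[-0.029, 1.0, 0.001], [1.0, 0.029, 0.001], [0.001, 0.001, -1.0]]
ft_force: [0.2, -0.3, -1.2]
finger_gap: 0.221
gripper_force: 59.5
```

```bash
python3 -c "
from h import *
goto((.6004,-.0795,.0515),down(91.7)); print(env.state()['eef_pos'])"
```

```text
goto [ 0.0002 -0.0011  0.0365] [ 0.0011 -0.0014 -0.0004] norm mm 37 deg 0.1
[ 0.6014404  -0.07975375  0.08802635]
```

Emit:
{"name": "apply_moves", "arguments": {"commands": [0,-0.001,0,0,0,0,0,-0.001,0.008,0,0,0,0,-0.001,0.014,0,0,0,0,-0.001,0.02,0,0,0,0,-0.001,0.026,0,0,0,0,-0.001,0.032,0,0,0,0,-0.001,0.036,0,0,0,0,-0.001,0.036,0,0,0]}}

```text
time: 39.48
eef_pos: [0.5999, -0.0794, 0.0516]
tool_rot: [[-0.03, 1.0, -0.001], [1.0, 0.03, 0.002], [0.002, -0.001, -1.0]]
ft_force: [-3.3, 0.6, 4.5]
finger_gap: 0.217
gripper_force: 60.4
```

Emit:
{"name": "apply_moves", "arguments": {"commands": [0,0,0,0,0,0,0,0,0,0,0,0,0,0,0,0,0,0,0,0,0,0,0,0], "claw": 0.5}}

```text
time: 39.98
eef_pos: [0.5998, -0.0794, 0.0508]
tool_rot: [[-0.029, 1.0, -0.0], [1.0, 0.029, 0.002], [0.002, -0.0, -1.0]]
ft_force: [0.1, 0.1, -0.4]
finger_gap: 0.495
gripper_force: 0.0
```

Emit:
{"name": "apply_moves", "arguments": {"commands": [0,0,-0.05,0,0,0,0,0,-0.1,0,0,0,0,0,-0.15,0,0,0,0,0,-0.15,0,0,0]}}

```text
time: 40.48
eef_pos: [0.6031, -0.0805, 0.2068]
tool_rot: [[-0.03, 1.0, 0.01], [1.0, 0.03, -0.001], [-0.001, 0.01, -1.0]]
ft_force: [0.2, -0.2, 0.2]
finger_gap: 0.505
gripper_force: 0.0
```

```bash
cat >> h.py <<'E'
def seated(xy):
    p,d,C=shot('wrist'); X=cloud(C,d); r=np.hypot(X[...,0]-xy[0],X[...,1]-xy[1])<.045
    q=r&(X[...,2]>.055)&(X[...,2]<.09); print('seated',q.sum(),rect(X[q]),'top z',np.percentile(X[q][:,2],[50,90,98]).round(4)); return p
E
python3 -c "
from h import *
seated((.6,-.0796)); goto((.3735,.1287,.17),down(61))"
```

```text
seated 1234 (0.5996, -0.0796, 59.8, 19.8, 1.9) top z [0.0745 0.0761 0.0767]
goto [ 0.2155 -0.2218  0.0326] [ 0.0046 -0.0016  0.5357] norm mm 311 deg 30.7
```

The comb is seated (top at 76 mm, yaw 1.9°). Now the perch.

Emit:
{"name": "apply_moves", "arguments": {"commands": [0.2155,-0.222,0.03,0.004,0,0.536,0.2155,-0.222,0.03,0.004,0,0.536,0.2155,-0.222,0.03,0.004,0,0.536,0.2155,-0.222,0.03,0.004,0,0.536,0.2155,-0.222,0.03,0.004,0,0.536,0.2155,-0.222,0.03,0.004,0,0.536,0.2155,-0.222,0.03,0.004,0,0.536,0.2155,-0.222,0.03,0.004,0,0.536,0.2155,-0.222,0.03,0.004,0,0.536,0.2155,-0.222,0.03,0.004,0,0.536], "claw": 0.4}}

```text
time: 41.78
eef_pos: [0.372, 0.1287, 0.1712]
tool_rot: [[0.486, 0.874, -0.005], [0.874, -0.486, 0.003], [0.0, -0.005, -1.0]]
ft_force: [-0.4, 0.3, -0.4]
finger_gap: 0.596
gripper_force: 0.0
```

```bash
python3 -c "
from h import *
acc((.3735,.1287),'w14'); goto((.3737,.1285,.035),down(61)); print(env.state()['q'].round(2))"
```

```text
acc 1409 (0.3736, 0.13, 59.9, 19.7, -28.6) 0.0603
goto [0.0006 0.0024 0.1362] [-0.0052 -0.0002 -0.0015] norm mm 136 deg 0.3
[ 0.13 -0.31  2.16  0.    1.3   0.64]
```

Emit:
{"name": "apply_moves", "arguments": {"commands": [0.001,0.001,0.05,-0.004,0,0,0.001,0.001,0.09,-0.004,0,0,0.001,0.001,0.11,-0.004,0,0,0.001,0.001,0.125,-0.004,0,0,0.001,0.001,0.136,-0.004,0,0,0.001,0.001,0.136,-0.004,0,0,0.001,0.001,0.136,-0.004,0,0]}}

```text
time: 42.7
eef_pos: [0.373, 0.13, 0.0359]
tool_rot: [[0.485, 0.874, 0.0], [0.874, -0.485, 0.001], [0.001, -0.0, -1.0]]
ft_force: [-0.6, 0.6, -0.0]
finger_gap: 0.602
gripper_force: 0.0
```

Emit:
{"name": "apply_moves", "arguments": {"commands": [0,0,0,0,0,0,0,0,0,0,0,0,0,0,0,0,0,0,0,0,0,0,0,0,0,0,0,0,0,0,0,0,0,0,0,0], "claw": 1}}

```text
time: 43.45
eef_pos: [0.3732, 0.1301, 0.036]
tool_rot: [[0.485, 0.874, 0.001], [0.874, -0.485, 0.001], [0.001, 0.0, -1.0]]
ft_force: [0.3, -1.3, 5.6]
finger_gap: 0.216
gripper_force: 59.8
```

Emit:
{"name": "apply_moves", "arguments": {"commands": [0,0,-0.02,0,0,0,0,0,-0.05,0,0,0,0,0,-0.08,0,0,0,0,0,-0.11,0,0,0,0,0,-0.11,0,0,0]}}

```text
time: 44.08
eef_pos: [0.374, 0.1301, 0.147]
tool_rot: [[0.485, 0.874, 0.004], [0.874, -0.485, 0.001], [0.003, 0.002, -1.0]]
ft_force: [1.6, -0.2, -1.9]
finger_gap: 0.222
gripper_force: 59.2
```

```bash
python3 -c "
from h import *
goto((.5948,.1104,.145),down(91.7))"
```

```text
goto [0.0898 0.2027 0.0028] [ 0.0032 -0.0023 -0.5361] norm mm 222 deg 30.7
```

Emit:
{"name": "apply_moves", "arguments": {"commands": [0.09,0.203,0,0.003,0,-0.536,0.09,0.203,0,0.003,0,-0.536,0.09,0.203,0,0.003,0,-0.536,0.09,0.203,0,0.003,0,-0.536,0.09,0.203,0,0.003,0,-0.536,0.09,0.203,0,0.003,0,-0.536,0.09,0.203,0,0.003,0,-0.536,0.09,0.203,0,0.003,0,-0.536,0.09,0.203,0,0.003,0,-0.536]}}

```text
time: 45.2
eef_pos: [0.5934, 0.1103, 0.1455]
tool_rot: [[-0.03, 1.0, -0.003], [1.0, 0.03, 0.002], [0.002, -0.003, -1.0]]
ft_force: [0.2, -0.0, -2.4]
finger_gap: 0.22
gripper_force: 59.7
```

```bash
python3 - <<'E'
from h import *
st=env.state(); p,d,C=shot('wrist','w15'); X=cloud(C,d); T=(X-st['eef_pos'])@st['tool_rot']
b=(abs(T[...,2]+.015)<.015)&(abs(T[...,0])<.04)&(abs(T[...,1])<.016)&(cv2.inRange(cv2.cvtColor(p,cv2.COLOR_RGB2HSV),(4,70,50),(25,255,255))>0)
Q=T[b]; print('perch in tool',b.sum(),Q.min(0).round(4),Q.max(0).round(4))
goto((.595,.1104,.087),down(91.7))
E
```

```text
perch in tool 4485 [-0.0292 -0.0099 -0.025 ] [ 0.0304  0.0097 -0.0129]
goto [-0.      0.0017  0.0585] [-0.0029 -0.0017  0.0001] norm mm 59 deg 0.2
```

Emit:
{"name": "apply_moves", "arguments": {"commands": [-0.0005,0.001,0.04,-0.003,0,0,-0.0005,0.001,0.058,-0.003,0,0,-0.0005,0.001,0.058,-0.003,0,0,-0.0005,0.001,0.058,-0.003,0,0]}}

```text
time: 45.75
eef_pos: [0.5953, 0.1098, 0.0882]
tool_rot: [[-0.029, 1.0, 0.001], [1.0, 0.029, 0.002], [0.002, 0.001, -1.0]]
ft_force: [0.1, 0.5, -2.6]
finger_gap: 0.22
gripper_force: 59.5
```

Emit:
{"name": "apply_moves", "arguments": {"commands": [0,0,0.006,0,0,0,0,0,0.012,0,0,0,0,0,0.018,0,0,0,0,0,0.024,0,0,0,0,0,0.03,0,0,0,0,0,0.036,0,0,0,0,0,0.036,0,0,0]}}

```text
time: 46.62
eef_pos: [0.5946, 0.1098, 0.0521]
tool_rot: [[-0.03, 1.0, -0.001], [1.0, 0.03, 0.002], [0.002, -0.001, -1.0]]
ft_force: [-3.9, -0.0, 6.3]
finger_gap: 0.219
gripper_force: 60.8
```

```bash
python3 -c "
from h import *
goto((.595,.1099,.0518),down(91.7))"
```

```text
goto [0.0001 0.0004 0.0003] [-0.0007 -0.0016 -0.0001] norm mm 0 deg 0.1
```

The perch is down on the socket floor. I'll release and lift, check it, and go for the pin in groove 3 (gripped leaning −25°, so it is level at a 20° tool tilt).

Emit:
{"name": "apply_moves", "arguments": {"commands": [0,0,0,0,0,0,0,0,0,0,0,0,0,0,0,0,0,0,0,0,0,0,0,0], "claw": 0.5}}

```text
time: 47.12
eef_pos: [0.5944, 0.1098, 0.051]
tool_rot: [[-0.029, 1.0, -0.001], [1.0, 0.029, 0.002], [0.002, -0.001, -1.0]]
ft_force: [-0.4, 0.0, 0.2]
finger_gap: 0.499
gripper_force: 0.0
```

Emit:
{"name": "apply_moves", "arguments": {"commands": [0,0,-0.05,0,0,0,0,0,-0.1,0,0,0,0,0,-0.16,0,0,0,0,0,-0.16,0,0,0]}}

```text
time: 47.62
eef_pos: [0.5984, 0.1098, 0.2182]
tool_rot: [[-0.03, 0.999, 0.012], [1.0, 0.03, 0.002], [0.002, 0.012, -1.0]]
ft_force: [-0.2, -0.9, -0.3]
finger_gap: 0.506
gripper_force: 0.0
```

```bash
python3 -c "
from h import *
seated((.5946,.11)); R0=tilt(YR,-25); P=G[3]+.0187*R0[:,2]-.1*R0[:,2]; print(P); goto(P,R0)"
```

```text
seated 1155 (0.5951, 0.1103, 59.5, 20.0, 2.0) top z [0.074  0.0757 0.0764]
[ 0.60196403 -0.2662949   0.15828282]
goto [-0.3761 -0.006   0.0556] [ 0.4946 -0.2377  2.2257] norm mm 380 deg 131.3
```

Emit:
{"name": "apply_moves", "arguments": {"commands": [-0.376,-0.006,0.03,0.495,-0.238,2.226,-0.376,-0.006,0.03,0.495,-0.238,2.226,-0.376,-0.006,0.03,0.495,-0.238,2.226,-0.376,-0.006,0.03,0.495,-0.238,2.226,-0.376,-0.006,0.03,0.495,-0.238,2.226,-0.376,-0.006,0.03,0.495,-0.238,2.226,-0.376,-0.006,0.03,0.495,-0.238,2.226,-0.376,-0.006,0.03,0.495,-0.238,2.226,-0.376,-0.006,0.03,0.495,-0.238,2.226,-0.376,-0.006,0.03,0.495,-0.238,2.226,-0.376,-0.006,0.03,0.495,-0.238,2.226,-0.376,-0.006,0.03,0.495,-0.238,2.226], "claw": 0.58}}

```text
time: 49.18
eef_pos: [0.5987, -0.2658, 0.1777]
tool_rot: [[0.729, -0.592, -0.343], [-0.534, -0.806, 0.255], [-0.428, -0.003, -0.904]]
ft_force: [0.6, 0.1, 0.1]
finger_gap: 0.421
gripper_force: 0.0
```

```bash
python3 -c "
from h import *
R0=tilt(YR,-25); P=G[3]+.0187*R0[:,2]-.1*R0[:,2]; goto(P,R0); print(env.state()['q'].round(2))"
```

```text
goto [ 0.0109 -0.0015  0.0163] [0.0122 0.0058 0.0332] norm mm 20 deg 2.1
[-0.56  0.69  1.06  0.04  1.83  1.65]
```

Emit:
{"name": "apply_moves", "arguments": {"commands": [0.011,-0.0015,0.016,0.012,0.006,0.033,0.011,-0.0015,0.016,0.012,0.006,0.033,0.011,-0.0015,0.016,0.012,0.006,0.033]}}

```text
time: 49.55
eef_pos: [0.6027, -0.2664, 0.1603]
tool_rot: [[0.718, -0.613, -0.33], [-0.556, -0.79, 0.259], [-0.42, -0.002, -0.908]]
ft_force: [-0.1, -0.2, -0.5]
finger_gap: 0.415
gripper_force: 0.0
```

```bash
python3 - <<'E'
from h import *
R0=tilt(YR,-25); goto(G[3]-.0813*R0[:,2],R0)
p,d,C=shot('wrist','w16'); X=cloud(C,d); a=np.radians(YR); f=np.array([np.cos(a),np.sin(a),0]); l=np.array([-f[1],f[0],0]); u=np.array([0,0,1.]);r=2**-.5
o=(cv2.inRange(cv2.cvtColor(p,cv2.COLOR_RGB2HSV),(4,130,60),(18,255,255))>0)&(d>0)
q=X-G[3]; o&=(abs(q@l)<.02)&(np.linalg.norm(q,axis=2)<.06)
Q=q[o]; s=Q@((f-u)*r); n=Q@((f+u)*r); print(o.sum(),'along',np.percentile(s,[1,99]).round(4),'lat',np.percentile(Q@l,[2,50,98]).round(4),'top',np.percentile(n,[50,90]).round(4))
E
```

```text
goto [0.0003 0.0004 0.0021] [ 0.0016 -0.0033  0.0087] norm mm 2 deg 0.5
1092 along [-0.0218  0.0215] lat [-0.0073  0.0006  0.008 ] top [0.0066 0.0086]
```

The pin measures within 1 mm of its expected place. I'll go in and grip.

Emit:
{"name": "apply_moves", "arguments": {"commands": [0,0,0.05,0.001,-0.003,0.008,0,0,0.075,0.001,-0.003,0.008,0,0,0.09,0.001,-0.003,0.008,0,0,0.102,0.001,-0.003,0.008,0,0,0.102,0.001,-0.003,0.008,0,0,0.102,0.001,-0.003,0.008]}}

```text
time: 50.35
eef_pos: [0.5704, -0.2412, 0.0697]
tool_rot: [[0.712, -0.621, -0.329], [-0.564, -0.784, 0.26], [-0.419, 0.0, -0.908]]
ft_force: [0.4, 0.4, -0.2]
finger_gap: 0.421
gripper_force: 0.0
```

Emit:
{"name": "apply_moves", "arguments": {"commands": [0,0,0,0,0,0,0,0,0,0,0,0,0,0,0,0,0,0,0,0,0,0,0,0,0,0,0,0,0,0], "claw": 1}}

```text
time: 50.98
eef_pos: [0.5702, -0.2408, 0.0693]
tool_rot: [[0.712, -0.621, -0.329], [-0.564, -0.784, 0.26], [-0.419, 0.0, -0.908]]
ft_force: [2.6, 0.2, 5.1]
finger_gap: 0.201
gripper_force: 58.5
```

```bash
python3 - <<'E'
from h import *
st=env.state(); R0=tilt(YR,-25); goto(G[3]+.0187*R0[:,2],R0); print(st['finger_gap'],st['gripper_force'],st['ft_force'].round(1))
E
```

```text
goto [-0.0007  0.0003  0.0021] [-0.0006 -0.0035 -0.0014] norm mm 2 deg 0.2
0.20088865546860496 58.52236434817314 [2.6 0.2 5.1]
```

Emit:
{"name": "apply_moves", "arguments": {"commands": [0.005,0,-0.014,0,0,0,0.014,0,-0.038,0,0,0,0.03,0,-0.08,0,0,0,0.04,0,-0.11,0,0,0,0.04,0,-0.11,0,0,0]}}

```text
time: 51.6
eef_pos: [0.6352, -0.2933, 0.1526]
tool_rot: [[0.711, -0.622, -0.328], [-0.565, -0.783, 0.259], [-0.418, 0.001, -0.908]]
ft_force: [0.8, 0.7, -1.8]
finger_gap: 0.202
gripper_force: 58.6
```

```bash
cat >> h.py <<'E'
def hold(f=None):
    "held pin seen by the wrist camera: axis fitted to shank + handle points in tool axes"
    st=env.state(); p,d,C=shot('wrist',f); X=(cloud(C,d)-st['eef_pos'])@st['tool_rot']
    g=np.array([0,0,-.0187])
    o=(cv2.inRange(cv2.cvtColor(p,cv2.COLOR_RGB2HSV),(4,130,60),(18,255,255))>0)&(np.linalg.norm(X-g,axis=2)<.045)
    Q=X[o]; print('handle',o.sum(),'x',np.percentile(Q[:,0],[1,99]).round(4),'y',np.percentile(Q[:,1],[2,98]).round(4),'z',np.percentile(Q[:,2],[1,99]).round(4))
    k=(~o)&(d>0)&(abs(X[...,1])<.008)&(X[...,0]>.022)&(X[...,0]<.11)&(X[...,2]>-.03)&(X[...,2]<.09)
    Q=X[k]; 
    if len(Q)<20: print('no shank'); return p
    out=[]
    for x in np.arange(.03,.1,.006):
        q=Q[abs(Q[:,0]-x)<.003]
        if len(q)>8: out.append((x,np.median(q[:,1]),np.percentile(q[:,2],6),len(q)))
    out=np.array(out); print(out.round(4).tolist())
    a=np.polyfit(out[:,0],out[:,2],1); b=np.polyfit(out[:,0],out[:,1],1); print('upper line z=%.4f+%.3fx  y=%.4f+%.3fx  angle %.1f deg'%(a[1],a[0],b[1],b[0],np.degrees(np.arctan(a[0]))), 'force',st['gripper_force'],'gap',st['finger_gap'])
    return p
E
python3 -c "
from h import *
p=hold(); cv2.imwrite('pics/w17.png',p[100:400,120:520][:,:,::-1]); goto((.50,-.08,.2),tilt(1.7,20))"
```

```text
handle 3328 x [-0.0188  0.0221] y [-0.0078  0.0085] z [-0.0295 -0.0122]
[[0.03, 0.0002, -0.0153, 295.0], [0.036, 0.0002, -0.0086, 259.0], [0.042, -0.0, -0.0065, 262.0], [0.048, 0.0002, -0.0045, 261.0], [0.054, -0.0002, -0.0027, 242.0], [0.06, -0.0002, -0.0006, 247.0], [0.066, -0.0007, 0.0013, 258.0], [0.072, -0.0002, 0.0033, 259.0], [0.078, -0.0007, 0.0053, 214.0], [0.084, -0.0007, 0.0084, 68.0], [0.096, -0.0044, 0.0839, 92.0]]
upper line z=-0.0523+0.961x  y=0.0023+-0.048x  angle 43.8 deg force 58.60843867063522 gap 0.20249259412190124
goto [-0.2356 -0.0829  0.0551] [-0.0297  0.7512 -0.7171] norm mm 256 deg 59.5
```

View pics/w17.png

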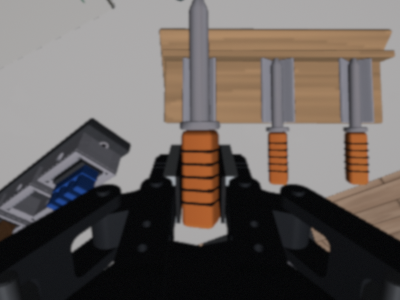

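The pin is held by the flats of its handle at crop (200,180), with the other two at home at (277,150) and (355,150). It sits about 18° off the tool axis, so I'll compute the insertion pose from that.

```bash
cat >> h.py <<'E'
RY=np.radians(1.7); RX=np.array([np.cos(RY),np.sin(RY),0]); RYv=np.array([-RX[1],RX[0],0])
SOCK={'R':np.array([.6004,-.0796,.033]),'M':np.array([.5977,.0154,.033]),'L':np.array([.5949,.1104,.033])}
def insert(s,tip,e,back,dy=0,dz=0):
    "TCP and rotation: tip (tool axes) 'back' m before the mouth, pin direction e (tool axes) along the rail's x"
    e=np.array(e)/np.linalg.norm(e); T=np.degrees(np.arctan2(e[2],e[0]))
    R1=tilt(1.7,T); a=R1@e; ang=np.arctan2(np.cross(a,RX)[2],a@RX); Rr=R.from_rotvec([0,0,ang]).as_matrix()@R1
    return SOCK[s]-(.0275+back)*RX+dy*RYv+np.array([0,0,dz])-Rr@np.array(tip),Rr
E
python3 -c "
from h import *
P,Rr=insert('R',(.0836,-.0003,.0123),(.949,-.015,.314),.025); print(P,(Rr@[.949,-.015,.314]).round(3)); goto(P+[0,0,.14],Rr)"
```

```text
[ 0.46470443 -0.08267806  0.01841644] [ 0.999  0.03  -0.   ]
goto [-0.2417 -0.0589  0.1037] [-0.0393  0.7243 -0.7   ] norm mm 270 deg 57.8
```

Emit:
{"name": "apply_moves", "arguments": {"commands": [-0.242,-0.059,0.104,-0.039,0.724,-0.7,-0.242,-0.059,0.104,-0.039,0.724,-0.7,-0.242,-0.059,0.104,-0.039,0.724,-0.7,-0.242,-0.059,0.104,-0.039,0.724,-0.7,-0.242,-0.059,0.104,-0.039,0.724,-0.7,-0.242,-0.059,0.104,-0.039,0.724,-0.7,-0.242,-0.059,0.104,-0.039,0.724,-0.7,-0.242,-0.059,0.104,-0.039,0.724,-0.7,-0.242,-0.059,0.104,-0.039,0.724,-0.7,-0.242,-0.059,0.104,-0.039,0.724,-0.7]}}

```text
time: 52.9
eef_pos: [0.4652, -0.0826, 0.159]
tool_rot: [[0.95, 0.014, 0.313], [0.013, -1.0, 0.005], [0.313, -0.001, -0.95]]
ft_force: [-0.4, 0.1, -0.0]
finger_gap: 0.201
gripper_force: 58.6
```

```bash
python3 -c "
from h import *
p=hold('w18'); P,Rr=insert('R',(.0836,-.0003,.0123),(.949,-.015,.314),.025); goto(P,Rr); print(env.state()['q'].round(2))"
```

```text
handle 3377 x [-0.0191  0.0216] y [-0.0078  0.0089] z [-0.0296 -0.0114]
[[0.03, -0.0003, -0.0104, 263.0], [0.036, 0.0002, -0.0084, 262.0], [0.042, -0.0003, -0.0064, 258.0], [0.048, -0.0003, -0.0043, 252.0], [0.054, -0.0003, -0.0025, 244.0], [0.06, -0.0003, -0.0006, 252.0], [0.066, -0.0003, 0.0014, 257.0], [0.072, -0.0008, 0.0035, 257.0], [0.078, -0.0008, 0.0054, 205.0], [0.084, -0.0008, 0.0089, 53.0]]
upper line z=-0.0208+0.342x  y=0.0005+-0.015x  angle 18.9 deg force 58.63076850771904 gap 0.20134712614939007
goto [-0.0444  0.0003  0.1333] [-0.0009  0.0008 -0.0006] norm mm 141 deg 0.1
[-0.44 -0.35  2.24  0.17  0.97  1.04]
```

Emit:
{"name": "apply_moves", "arguments": {"commands": [-0.02,0.0005,0.06,0,0,0,-0.04,0.0005,0.12,0,0,0,-0.0445,0.0005,0.133,0,0,0,-0.0445,0.0005,0.133,0,0,0,-0.0445,0.0005,0.133,0,0,0]}}

```text
time: 53.58
eef_pos: [0.4655, -0.0832, 0.02]
tool_rot: [[0.949, 0.015, 0.316], [0.014, -1.0, 0.004], [0.316, 0.0, -0.949]]
ft_force: [0.3, 0.5, -1.4]
finger_gap: 0.2
gripper_force: 58.7
```

```bash
python3 - <<'E'
from h import *
p=hold('w19'); tip=(.0836,-.0007,.0124); e=(.948,-.013,.318); st=env.state()
print('tip world',(st['eef_pos']+st['tool_rot']@np.array(tip)).round(4),'dir',(st['tool_rot']@np.array(e)).round(3),'mouth',(SOCK['R']-.0275*RX).round(4))
C=cam('wrist'); q=proj(C,[SOCK['R']-.0275*RX, st['eef_pos']+st['tool_rot']@np.array(tip)]); print(q.round(1))
P,Rr=insert('R',tip,e,.025); goto(P,Rr)
u,v=q[0].astype(int); s,_,_=shot('side','s19'); w=proj(cam('side'),[SOCK['R']-.0275*RX])[0].astype(int); print(w)
a=cv2.resize(p[max(v-60,0):v+60,u-80:u+80],(560,420),interpolation=cv2.INTER_CUBIC); b=cv2.resize(s[w[1]-30:w[1]+30,w[0]-17:w[0]+17],(238,420),interpolation=cv2.INTER_CUBIC)
cv2.imwrite('pics/w19c.png',np.hstack([a,b])[:,:,::-1])
E
```

```text
handle 3319 x [-0.0192  0.0216] y [-0.0078  0.0085] z [-0.0296 -0.0116]
[[0.03, 0.0002, -0.0103, 322.0], [0.036, -0.0003, -0.0085, 321.0], [0.042, 0.0002, -0.0063, 322.0], [0.048, 0.0002, -0.0044, 324.0], [0.054, -0.0003, -0.0024, 313.0], [0.06, -0.0003, -0.0001, 313.0], [0.066, -0.0003, 0.0015, 319.0], [0.072, -0.0003, 0.0036, 316.0], [0.078, -0.0003, 0.0055, 271.0], [0.084, 0.0002, 0.0097, 193.0], [0.09, 0.0002, 0.051, 250.0], [0.096, 0.0001, 0.0378, 395.0]]
upper line z=-0.0393+0.726x  y=-0.0001+0.000x  angle 36.0 deg force 58.66746559739113 gap 0.19999190173470172
tip world [ 0.549  -0.0814  0.0352] dir [ 1.     0.028 -0.001] mouth [ 0.5729 -0.0804  0.033 ]
[[317.1  52. ]
 [318.3  96.2]]
goto [-0.0017 -0.0001  0.0018] [ 0.0013  0.0011 -0.0015] norm mm 3 deg 0.1
[342 204]
```

View pics/w19c.png

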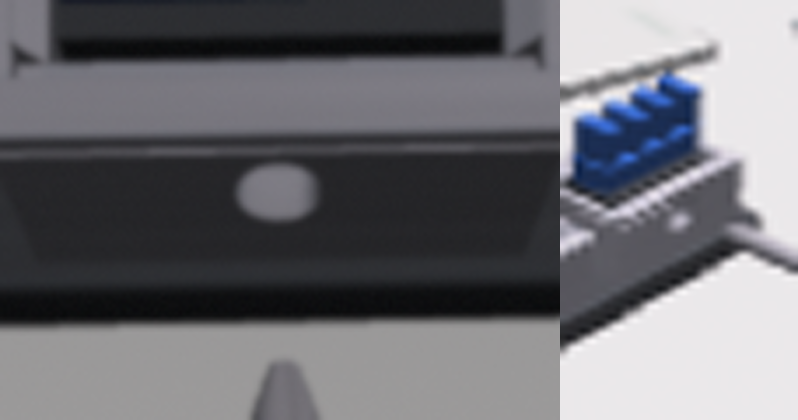

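The hole is at crop (278,193), image (316,51.5), and is predicted at (317,52). The tip at crop (283,362) lies in line with it, so only a 2 mm height correction is needed. I'll enter gently.

Emit:
{"name": "apply_moves", "arguments": {"commands": [-0.0015,0,0.002,0,0,0,-0.0015,0,0.002,0,0,0,0.004,0,0.004,0,0,0,0.0128,0,0.0068,0,0,0,0.0175,-0.0003,0.0083,0,0,0,0.0222,-0.0003,0.01,0,0,0,0.027,-0.0004,0.0115,0,0,0,0.0317,-0.0005,0.0131,0,0,0,0.0317,-0.0005,0.0131,0,0,0]}}

```text
time: 54.8
eef_pos: [0.4991, -0.0817, 0.0167]
tool_rot: [[0.949, 0.015, 0.315], [0.014, -1.0, 0.005], [0.315, -0.0, -0.949]]
ft_force: [1.0, -0.1, 0.6]
finger_gap: 0.203
gripper_force: 58.5
```

```bash
python3 - <<'E'
from h import *
tip=(.0836,-.0007,.0124); e=(.948,-.013,.318); st=env.state()
t=st['eef_pos']+st['tool_rot']@np.array(tip)
print('tip world',t.round(4),'past mouth',((t-SOCK['R'])@RX+.0275).round(4),'lat',((t-SOCK['R'])@RYv).round(4),'dz',(t[2]-.033).round(4),'dir',(st['tool_rot']@np.array(e)).round(3),'RX in tool',(st['tool_rot'].T@RX).round(4),st['ft_force'].round(1))
E
```

```text
tip world [ 0.5824 -0.0798  0.0313] past mouth 0.0095 lat 0.0004 dz -0.0017 dir [ 1.     0.028 -0.003] RX in tool [ 0.9489 -0.0145  0.3153] [ 1.  -0.1  0.6]
```

Emit:
{"name": "apply_moves", "arguments": {"commands": [0.005,-0.0001,0.0007,0,0,0,0.01,-0.0002,0.0022,0,0,0,0.0145,-0.0002,0.0037,0,0,0,0.0193,-0.0003,0.0053,0,0,0,0.024,-0.0004,0.0069,0,0,0,0.0288,-0.0004,0.0085,0,0,0,0.0288,-0.0004,0.0085,0,0,0]}}

```text
time: 55.68
eef_pos: [0.5289, -0.0808, 0.0175]
tool_rot: [[0.949, 0.015, 0.315], [0.014, -1.0, 0.005], [0.315, -0.0, -0.949]]
ft_force: [-0.9, 0.4, 0.0]
finger_gap: 0.204
gripper_force: 58.6
```

```bash
cat >> h.py <<'E'
def prog(s,tip,e):
    st=env.state(); t=st['eef_pos']+st['tool_rot']@np.array(tip)
    print('past mouth',((t-SOCK[s])@RX+.0275).round(4),'lat',((t-SOCK[s])@RYv).round(4),'dz',(t[2]-.033).round(4),'dir',(st['tool_rot']@np.array(e)).round(3),'RX in tool',(st['tool_rot'].T@RX).round(4),st['ft_force'].round(1))
E
python3 -c "
from h import *
prog('R',(.0836,-.0007,.0124),(.948,-.013,.318)); hold()"
```

```text
past mouth 0.0393 lat 0.0004 dz -0.001 dir [ 1.     0.028 -0.003] RX in tool [ 0.949  -0.0145  0.3148] [-0.9  0.4  0. ]
handle 3442 x [-0.0193  0.0216] y [-0.0082  0.0089] z [-0.0297 -0.0113]
[[0.03, 0.0002, -0.0103, 326.0], [0.036, 0.0002, -0.0086, 304.0], [0.042, 0.0002, -0.0064, 338.0], [0.048, -0.0003, -0.012, 295.0], [0.054, -0.0003, -0.0129, 499.0], [0.06, 0.0002, -0.0109, 491.0], [0.066, 0.0002, -0.0148, 506.0], [0.072, 0.0002, -0.0285, 602.0], [0.078, 0.0002, -0.0218, 345.0], [0.084, 0.0002, -0.0227, 332.0], [0.09, 0.0002, -0.0299, 265.0], [0.096, -0.0003, -0.0286, 333.0]]
upper line z=0.0050+-0.354x  y=0.0002+-0.002x  angle -19.5 deg force 58.5631862282753 gap 0.20419043552236513
```

Emit:
{"name": "apply_moves", "arguments": {"commands": [0.0047,-0.0001,0.0016,0,0,0,0.0095,-0.0001,0.0031,0,0,0,0.0142,-0.0002,0.0047,0,0,0,0.018,-0.0003,0.006,0,0,0,0.02,-0.0003,0.0066,0,0,0,0.02,-0.0003,0.0066,0,0,0]}}

```text
time: 56.48
eef_pos: [0.5498, -0.0801, 0.0175]
tool_rot: [[0.949, 0.015, 0.315], [0.014, -1.0, 0.005], [0.315, -0.0, -0.949]]
ft_force: [0.9, 0.7, -0.1]
finger_gap: 0.202
gripper_force: 58.6
```

Emit:
{"name": "apply_moves", "arguments": {"commands": [0.0015,0,0.0005,0,0,0,0.0025,0,0.0008,0,0,0,0.0025,0,0.0008,0,0,0]}}

```text
time: 56.85
eef_pos: [0.552, -0.0801, 0.0174]
tool_rot: [[0.949, 0.015, 0.314], [0.014, -1.0, 0.005], [0.314, -0.001, -0.949]]
ft_force: [-1.9, -0.3, 2.0]
finger_gap: 0.204
gripper_force: 58.7
```

```bash
python3 -c "
from h import *
prog('R',(.0836,-.0007,.0124),(.948,-.013,.318))"
```

```text
past mouth 0.0624 lat 0.0005 dz -0.0011 dir [ 1.     0.028 -0.004] RX in tool [ 0.9492 -0.0146  0.3143] [-1.9 -0.3  2. ]
```

Contact is just starting at the predicted depth. I'll press a little more until the flange is firmly up.

Emit:
{"name": "apply_moves", "arguments": {"commands": [0.001,0,0.0003,0,0,0,0.001,0,0.0003,0,0,0]}}

```text
time: 57.1
eef_pos: [0.552, -0.0799, 0.017]
tool_rot: [[0.95, 0.015, 0.312], [0.014, -1.0, 0.006], [0.312, -0.001, -0.95]]
ft_force: [-8.1, -0.5, 6.7]
finger_gap: 0.2
gripper_force: 59.0
```

Emit:
{"name": "apply_moves", "arguments": {"commands": [0.001,0,0.0003,0,0,0,0.001,0,0.0003,0,0,0]}}

```text
time: 57.35
eef_pos: [0.552, -0.0798, 0.0166]
tool_rot: [[0.951, 0.016, 0.31], [0.015, -1.0, 0.006], [0.31, -0.001, -0.951]]
ft_force: [-13.5, -1.9, 11.0]
finger_gap: 0.198
gripper_force: 59.1
```

Emit:
{"name": "apply_moves", "arguments": {"commands": [0.001,0,0.0003,0,0,0,0.001,0,0.0003,0,0,0]}}

```text
time: 57.6
eef_pos: [0.552, -0.0797, 0.0162]
tool_rot: [[0.951, 0.016, 0.308], [0.015, -1.0, 0.007], [0.308, -0.002, -0.951]]
ft_force: [-19.7, -1.3, 14.6]
finger_gap: 0.202
gripper_force: 59.3
```

Emit:
{"name": "apply_moves", "arguments": {"commands": [-0.002,0,-0.001,0,0,0,-0.002,0,-0.001,0,0,0]}}

```text
time: 57.85
eef_pos: [0.552, -0.08, 0.0173]
tool_rot: [[0.95, 0.015, 0.313], [0.014, -1.0, 0.006], [0.313, -0.001, -0.95]]
ft_force: [-6.6, -1.0, 3.9]
finger_gap: 0.196
gripper_force: 58.9
```

Emit:
{"name": "apply_moves", "arguments": {"commands": [0,0,0,0,0,0,0,0,0,0,0,0,0,0,0,0,0,0,0,0,0,0,0,0], "claw": 0.55}}

```text
time: 58.35
eef_pos: [0.5532, -0.08, 0.0179]
tool_rot: [[0.949, 0.015, 0.315], [0.014, -1.0, 0.005], [0.315, -0.0, -0.949]]
ft_force: [0.1, 0.7, 0.4]
finger_gap: 0.449
gripper_force: 0.0
```

Emit:
{"name": "apply_moves", "arguments": {"commands": [0,0,-0.02,0,0,0,0,0,-0.05,0,0,0,0,0,-0.1,0,0,0,0,0,-0.16,0,0,0,0,0,-0.19,0,0,0,0,0,-0.19,0,0,0]}}

```text
time: 59.1
eef_pos: [0.4948, -0.0818, 0.2017]
tool_rot: [[0.947, 0.015, 0.32], [0.015, -1.0, 0.003], [0.32, 0.002, -0.947]]
ft_force: [0.3, 0.1, -0.5]
finger_gap: 0.453
gripper_force: 0.0
```

```bash
cat >> h.py <<'E'
def locked(s,f=None):
    p,d,C=shot('wrist',f); X=cloud(C,d); q=X-SOCK[s]; r=np.dstack([q@RX,q@RYv,q[...,2]])
    o=(cv2.inRange(cv2.cvtColor(p,cv2.COLOR_RGB2HSV),(4,130,60),(18,255,255))>0)&(d>0)&(abs(r[...,1])<.03)&(r[...,0]<-.01)&(r[...,0]>-.12)
    Q=r[o]; print('locked: orange',o.sum(),'x',np.percentile(Q[:,0],[1,99]).round(4),'(want -.0775..-.0315) y',np.percentile(Q[:,1],[2,98]).round(4),'z',np.percentile(Q[:,2],[2,98]).round(4)); return p
E
python3 -c "
from h import *
p=locked('R'); seated((.6,-.0796)); cv2.imwrite('pics/w20.png',p[:,:,::-1]); R0=tilt(YR,-25); goto(G[2]-.0813*R0[:,2]+[0,0,.05],R0); print(env.state()['eef_pos'])"
```

```text
locked: orange 559 x [-0.0762 -0.0329] (want -.0775..-.0315) y [-0.0062  0.0086] z [0.0023 0.0086]
seated 1358 (0.599, -0.0801, 59.4, 20.6, 1.7) top z [0.0736 0.0759 0.0767]
goto [0.0621 0.2412 0.0095] [ 0.0402 -0.7258  0.6983] norm mm 249 deg 57.8
[ 0.4931209  -0.08096511  0.19765788]
```

The comb is locked: the handle spans −76 to −33 mm against a nominal −77.5 to −31.5 mm, level. Next, the groove 2 pin for the perch.

Emit:
{"name": "apply_moves", "arguments": {"commands": [0.062,0.241,0.01,0.04,-0.726,0.698,0.062,0.241,0.01,0.04,-0.726,0.698,0.062,0.241,0.01,0.04,-0.726,0.698,0.062,0.241,0.01,0.04,-0.726,0.698,0.062,0.241,0.01,0.04,-0.726,0.698,0.062,0.241,0.01,0.04,-0.726,0.698,0.062,0.241,0.01,0.04,-0.726,0.698,0.062,0.241,0.01,0.04,-0.726,0.698,0.062,0.241,0.01,0.04,-0.726,0.698,0.062,0.241,0.01,0.04,-0.726,0.698], "claw": 0.58}}

```text
time: 60.45
eef_pos: [0.559, -0.3208, 0.2091]
tool_rot: [[0.712, -0.619, -0.331], [-0.561, -0.785, 0.261], [-0.421, 0.0, -0.907]]
ft_force: [0.3, -0.1, 0.0]
finger_gap: 0.422
gripper_force: 0.0
```

```bash
python3 - <<'E'
from h import *
R0=tilt(YR,-25); goto(G[2]-.0813*R0[:,2],R0); goto(G[2]+.0187*R0[:,2],R0)
p,d,C=shot('wrist','w21'); X=cloud(C,d); a=np.radians(YR); f=np.array([np.cos(a),np.sin(a),0]); l=np.array([-f[1],f[0],0]); u=np.array([0,0,1.]);r=2**-.5
o=(cv2.inRange(cv2.cvtColor(p,cv2.COLOR_RGB2HSV),(4,130,60),(18,255,255))>0)&(d>0)
q=X-G[2]; o&=(abs(q@l)<.02)&(np.linalg.norm(q,axis=2)<.06)
Q=q[o]; s=Q@((f-u)*r); n=Q@((f+u)*r); print(o.sum(),'along',np.percentile(s,[1,99]).round(4),'lat',np.percentile(Q@l,[2,50,98]).round(4),'top',np.percentile(n,[50,90]).round(4))
E
```

```text
goto [0.0215 0.0005 0.0462] [ 0.0005 -0.0018  0.0009] norm mm 51 deg 0.1
goto [0.0213 0.0004 0.1462] [ 0.0005 -0.0018  0.0009] norm mm 148 deg 0.1
810 along [-0.0229  0.0206] lat [-0.0074  0.0001  0.0075] top [0.0069 0.0086]
```

Emit:
{"name": "apply_moves", "arguments": {"commands": [0.0213,0.0005,0.046,0,0,0,0.0213,0.0005,0.046,0,0,0,0.0213,0.0005,0.09,0,0,0,0.0213,0.0005,0.12,0,0,0,0.0213,0.0005,0.135,0,0,0,0.0213,0.0005,0.147,0,0,0,0.0213,0.0005,0.147,0,0,0,0.0213,0.0005,0.147,0,0,0]}}

```text
time: 61.5
eef_pos: [0.5258, -0.2956, 0.0671]
tool_rot: [[0.712, -0.62, -0.33], [-0.562, -0.785, 0.261], [-0.421, 0.0, -0.907]]
ft_force: [-0.6, -0.0, -0.6]
finger_gap: 0.42
gripper_force: 0.0
```

Emit:
{"name": "apply_moves", "arguments": {"commands": [0,0,0,0,0,0,0,0,0,0,0,0,0,0,0,0,0,0,0,0,0,0,0,0,0,0,0,0,0,0], "claw": 1}}

```text
time: 62.12
eef_pos: [0.5255, -0.2951, 0.0664]
tool_rot: [[0.712, -0.619, -0.331], [-0.562, -0.785, 0.261], [-0.421, -0.0, -0.907]]
ft_force: [4.1, 1.0, 5.2]
finger_gap: 0.196
gripper_force: 58.4
```

Emit:
{"name": "apply_moves", "arguments": {"commands": [0.005,0,-0.014,0,0,0,0.014,0,-0.038,0,0,0,0.03,0,-0.08,0,0,0,0.04,0,-0.11,0,0,0,0.04,0,-0.11,0,0,0]}}

```text
time: 62.75
eef_pos: [0.5907, -0.3477, 0.1496]
tool_rot: [[0.712, -0.62, -0.33], [-0.563, -0.785, 0.26], [-0.42, 0.001, -0.908]]
ft_force: [0.3, -0.1, -1.4]
finger_gap: 0.197
gripper_force: 58.4
```

```bash
python3 -c "
from h import *
hold(); P,Rr=insert('L',(.0836,-.0003,.0123),(.949,-.01,.316),.025); goto(P+[0,0,.16],Rr)"
```

```text
handle 3429 x [-0.0195  0.0218] y [-0.0076  0.0083] z [-0.0327 -0.0156]
[[0.03, 0.0002, -0.0143, 281.0], [0.036, 0.0, -0.0116, 270.0], [0.042, -0.0002, -0.0098, 269.0], [0.048, -0.0007, -0.0078, 263.0], [0.054, -0.0007, -0.0058, 268.0], [0.06, -0.0002, -0.0036, 261.0], [0.066, -0.0007, -0.0019, 253.0], [0.072, -0.0009, 0.0005, 260.0], [0.078, -0.0012, 0.002, 225.0], [0.084, -0.0012, 0.0057, 57.0]]
upper line z=-0.0246+0.349x  y=0.0008+-0.024x  angle 19.3 deg force 58.38212616741657 gap 0.19672175799873104
goto [-0.3603 -0.2751  0.1344] [-0.0398  0.7276 -0.7032] norm mm 473 deg 58.0
```

```bash
python3 -c "
from h import *
P,Rr=insert('L',(.0831,-.001,.009),(.9496,-.012,.313),.025); print(P); goto(P+[0,0,.16],Rr)"
```

```text
[0.46071289 0.10639844 0.01553356]
goto [-0.3578 -0.2756  0.1362] [-0.0407  0.7249 -0.701 ] norm mm 472 deg 57.8
```

Emit:
{"name": "apply_moves", "arguments": {"commands": [-0.358,-0.276,0.12,-0.041,0.725,-0.701,-0.358,-0.276,0.12,-0.041,0.725,-0.701,-0.358,-0.276,0.12,-0.041,0.725,-0.701,-0.358,-0.276,0.12,-0.041,0.725,-0.701,-0.358,-0.276,0.12,-0.041,0.725,-0.701,-0.358,-0.276,0.12,-0.041,0.725,-0.701,-0.358,-0.276,0.12,-0.041,0.725,-0.701,-0.358,-0.276,0.12,-0.041,0.725,-0.701,-0.358,-0.276,0.12,-0.041,0.725,-0.701,-0.358,-0.276,0.12,-0.041,0.725,-0.701,-0.358,-0.276,0.12,-0.041,0.725,-0.701,-0.358,-0.276,0.12,-0.041,0.725,-0.701]}}

```text
time: 64.3
eef_pos: [0.4664, 0.1018, 0.1906]
tool_rot: [[0.95, 0.016, 0.313], [0.015, -1.0, 0.005], [0.313, 0.0, -0.95]]
ft_force: [0.1, -0.3, -0.3]
finger_gap: 0.199
gripper_force: 58.4
```

```bash
python3 -c "
from h import *
hold(); P,Rr=insert('L',(.0831,-.001,.009),(.9496,-.012,.313),.025); goto(P,Rr); print(env.state()['q'].round(2))"
```

```text
handle 3461 x [-0.0194  0.0214] y [-0.0077  0.0087] z [-0.0328 -0.0149]
[[0.03, -0.0002, -0.0135, 264.0], [0.036, -0.0003, -0.0114, 274.0], [0.042, -0.0003, -0.0095, 265.0], [0.048, -0.0003, -0.0075, 265.0], [0.054, -0.0007, -0.0056, 267.0], [0.06, -0.0008, -0.0034, 257.0], [0.066, -0.0012, -0.0014, 259.0], [0.072, -0.0008, 0.0005, 259.0], [0.078, -0.0013, 0.0024, 210.0], [0.084, -0.0013, 0.0062, 43.0]]
upper line z=-0.0242+0.348x  y=0.0005+-0.022x  angle 19.2 deg force 58.43321231670416 gap 0.19934726551093895
goto [-0.0602 -0.0046  0.1646] [ 0.0005  0.0001 -0.0014] norm mm 175 deg 0.1
[ 0.06 -0.37  2.2  -0.02  1.    1.62]
```

Emit:
{"name": "apply_moves", "arguments": {"commands": [-0.02,-0.0045,0.055,0,0,0,-0.04,-0.0045,0.11,0,0,0,-0.055,-0.0045,0.15,0,0,0,-0.06,-0.0045,0.164,0,0,0,-0.06,-0.0045,0.164,0,0,0,-0.06,-0.0045,0.164,0,0,0]}}

```text
time: 65.1
eef_pos: [0.4619, 0.107, 0.0176]
tool_rot: [[0.949, 0.017, 0.315], [0.017, -1.0, 0.006], [0.315, -0.0, -0.949]]
ft_force: [-0.1, -0.4, 0.7]
finger_gap: 0.194
gripper_force: 58.4
```

```bash
python3 - <<'E'
from h import *
tip=(.0831,-.0012,.0095); e=(.949,-.015,.314); hold('w22'); prog('L',tip,e)
P,Rr=insert('L',tip,e,.025); goto(P,Rr)
C=cam('wrist'); st=env.state(); m,t=proj(C,[SOCK['L']-.0275*RX,st['eef_pos']+st['tool_rot']@np.array(tip)]); print(m,t)
p=cv2.imread('pics/w22.png'); g=cv2.cvtColor(p,cv2.COLOR_BGR2GRAY); u,v=m.astype(int)
w=g[v-14:v+15,u-22:u+23]; b=(w>(w.min()/2+w.max()/2)).astype(np.uint8)
n,l,s,c=cv2.connectedComponentsWithStats(b)
for i in range(1,n): print(s[i],(c[i]+[u-22,v-14]).round(1))
cv2.imwrite('pics/w22c.png',cv2.resize(p[0:120,u-80:u+80],(640,480),interpolation=cv2.INTER_CUBIC))
E
```

```text
handle 3388 x [-0.0196  0.0214] y [-0.0076  0.0082] z [-0.0326 -0.0155]
[[0.03, -0.0002, -0.0135, 339.0], [0.036, 0.0002, -0.0114, 323.0], [0.042, 0.0002, -0.0095, 335.0], [0.048, -0.0003, -0.0073, 324.0], [0.054, -0.0003, -0.0054, 324.0], [0.06, -0.0003, -0.0036, 330.0], [0.066, -0.0003, -0.0013, 316.0], [0.072, -0.0003, 0.0006, 318.0], [0.078, -0.0003, 0.0023, 282.0], [0.084, 0.0015, 0.0066, 180.0], [0.09, 0.0002, 0.0443, 302.0], [0.096, 0.0001, 0.0345, 380.0]]
upper line z=-0.0414+0.705x  y=-0.0004+0.007x  angle 35.2 deg force 58.37017606321524 gap 0.194392651847097
past mouth -0.0234 lat 0.0009 dz 0.0022 dir [0.999 0.033 0.002] RX in tool [ 0.9487 -0.0121  0.316 ] [-0.  -0.7 -0.9]
goto [-0.0021  0.0007  0.0014] [-0.0011 -0.002   0.0027] norm mm 3 deg 0.2
[318.57108415  52.62430697] [317.2147968   96.63391566]
[30  2 15  1 15] [333.  40.]
[ 10   6  22  16 276] [316.7  51.5]
```

View pics/w22c.png

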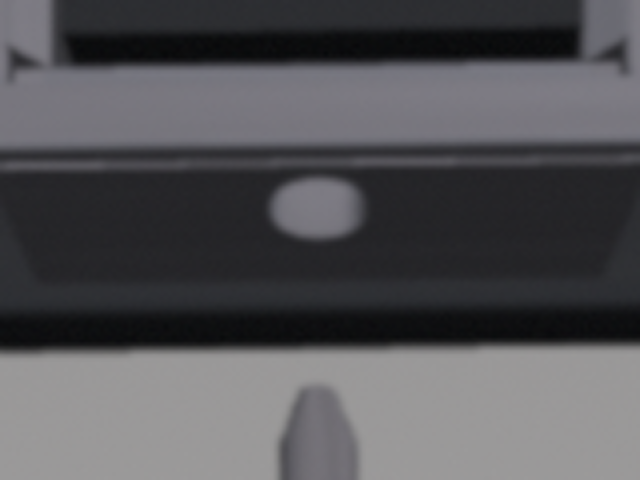

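The hole centre is at crop (317,208) and the tip at (317,388), so they line up laterally. I'll drop about 1.2 mm and enter.

Emit:
{"name": "apply_moves", "arguments": {"commands": [-0.0004,0,0.0011,0,0,0,-0.0004,0,0.0011,0,0,0,0.0053,-0.0001,0.003,0,0,0,0.0138,-0.0002,0.0058,0,0,0,0.0186,-0.0002,0.0074,0,0,0,0.0233,-0.0003,0.009,0,0,0,0.0281,-0.0004,0.0106,0,0,0,0.0314,-0.0004,0.0117,0,0,0,0.0314,-0.0004,0.0117,0,0,0]}}

```text
time: 66.28
eef_pos: [0.4944, 0.1083, 0.0153]
tool_rot: [[0.949, 0.018, 0.314], [0.017, -1.0, 0.006], [0.314, 0.0, -0.95]]
ft_force: [0.4, 0.4, -1.3]
finger_gap: 0.196
gripper_force: 58.4
```

```bash
python3 -c "
from h import *
prog('L',(.0831,-.0012,.0095),(.949,-.015,.314))"
```

```text
past mouth 0.0089 lat 0.0011 dz -0.0007 dir [ 0.999  0.033 -0.001] RX in tool [ 0.9495 -0.0116  0.3136] [ 0.4  0.4 -1.3]
```

Emit:
{"name": "apply_moves", "arguments": {"commands": [0.0047,-0.0001,0.0016,0,0,0,0.0095,-0.0001,0.0031,0,0,0,0.0142,-0.0002,0.0047,0,0,0,0.019,-0.0002,0.0063,0,0,0,0.0237,-0.0003,0.0078,0,0,0,0.0285,-0.0003,0.0094,0,0,0,0.0285,-0.0003,0.0094,0,0,0]}}

```text
time: 67.15
eef_pos: [0.5247, 0.1091, 0.0154]
tool_rot: [[0.949, 0.018, 0.314], [0.017, -1.0, 0.006], [0.314, -0.0, -0.949]]
ft_force: [-0.1, 0.3, -1.5]
finger_gap: 0.198
gripper_force: 58.4
```

```bash
python3 -c "
from h import *
prog('L',(.0831,-.0012,.0095),(.949,-.015,.314))"
```

```text
past mouth 0.0392 lat 0.001 dz -0.0005 dir [ 0.999  0.033 -0.   ] RX in tool [ 0.9494 -0.0117  0.3139] [-0.1  0.3 -1.5]
```

Emit:
{"name": "apply_moves", "arguments": {"commands": [0.0047,-0.0001,0.0016,0,0,0,0.0095,-0.0001,0.0031,0,0,0,0.0142,-0.0002,0.0047,0,0,0,0.018,-0.0002,0.006,0,0,0,0.02,-0.0002,0.0066,0,0,0,0.02,-0.0002,0.0066,0,0,0]}}

```text
time: 67.9
eef_pos: [0.5454, 0.1097, 0.0153]
tool_rot: [[0.949, 0.018, 0.314], [0.017, -1.0, 0.006], [0.314, -0.0, -0.95]]
ft_force: [0.2, -0.1, -1.1]
finger_gap: 0.196
gripper_force: 58.4
```

Emit:
{"name": "apply_moves", "arguments": {"commands": [0.0015,0,0.0005,0,0,0,0.0025,0,0.0008,0,0,0,0.0025,0,0.0008,0,0,0]}}

```text
time: 68.28
eef_pos: [0.5478, 0.1098, 0.0153]
tool_rot: [[0.949, 0.018, 0.313], [0.017, -1.0, 0.006], [0.313, -0.0, -0.95]]
ft_force: [-0.5, -0.5, -0.1]
finger_gap: 0.197
gripper_force: 58.4
```

Emit:
{"name": "apply_moves", "arguments": {"commands": [0.001,0,0.0003,0,0,0,0.001,0,0.0003,0,0,0]}}

```text
time: 68.53
eef_pos: [0.5478, 0.1098, 0.0147]
tool_rot: [[0.95, 0.018, 0.311], [0.017, -1.0, 0.006], [0.311, 0.0, -0.95]]
ft_force: [-4.8, -0.4, 2.5]
finger_gap: 0.194
gripper_force: 58.7
```

Emit:
{"name": "apply_moves", "arguments": {"commands": [0.001,0,0.0003,0,0,0,0.001,0,0.0003,0,0,0]}}

```text
time: 68.78
eef_pos: [0.5478, 0.1098, 0.0144]
tool_rot: [[0.951, 0.018, 0.309], [0.017, -1.0, 0.006], [0.309, 0.0, -0.951]]
ft_force: [-11.1, -0.8, 6.5]
finger_gap: 0.192
gripper_force: 59.0
```

```bash
python3 -c "
from h import *
prog('L',(.0831,-.0012,.0095),(.949,-.015,.314))"
```

```text
past mouth 0.0624 lat 0.0011 dz -0.002 dir [ 0.999  0.033 -0.005] RX in tool [ 0.9509 -0.0115  0.3093] [-11.1  -0.8   6.5]
```

Flange stopped at 62.4 mm with 11 N. One more press, then release, retreat and verify.

Emit:
{"name": "apply_moves", "arguments": {"commands": [0.001,0,0.0003,0,0,0,0.001,0,0.0003,0,0,0,-0.001,0,-0.001,0,0,0,-0.001,0,-0.001,0,0,0]}}

```text
time: 69.28
eef_pos: [0.5479, 0.1098, 0.0155]
tool_rot: [[0.95, 0.018, 0.312], [0.017, -1.0, 0.006], [0.312, 0.0, -0.95]]
ft_force: [-6.0, 1.1, -0.0]
finger_gap: 0.201
gripper_force: 58.6
```

Emit:
{"name": "apply_moves", "arguments": {"commands": [0,0,0,0,0,0,0,0,0,0,0,0,0,0,0,0,0,0,0,0,0,0,0,0], "claw": 0.55}}

```text
time: 69.78
eef_pos: [0.5491, 0.1098, 0.0163]
tool_rot: [[0.949, 0.018, 0.314], [0.017, -1.0, 0.006], [0.314, -0.0, -0.949]]
ft_force: [0.2, 0.3, -0.1]
finger_gap: 0.451
gripper_force: 0.0
```

Emit:
{"name": "apply_moves", "arguments": {"commands": [0,0,-0.02,0,0,0,0,0,-0.05,0,0,0,0,0,-0.1,0,0,0,0,0,-0.16,0,0,0,0,0,-0.22,0,0,0,0,0,-0.22,0,0,0]}}

```text
time: 70.53
eef_pos: [0.4825, 0.1089, 0.2321]
tool_rot: [[0.945, 0.018, 0.325], [0.017, -1.0, 0.007], [0.325, -0.001, -0.946]]
ft_force: [0.3, -0.2, -0.2]
finger_gap: 0.447
gripper_force: 0.0
```

```bash
python3 -c "
from h import *
p=locked('L'); seated((.5948,.1103)); goto((.44,.02,.33),down(0))"
```

```text
locked: orange 412 x [-0.0762 -0.0333] (want -.0775..-.0315) y [-0.0063  0.0071] z [0.0035 0.0079]
seated 1101 (0.5937, 0.1097, 59.6, 19.2, 2.0) top z [0.0734 0.0754 0.0762]
goto [-0.0067  0.0878 -0.1118] [-0.003  -0.3215  0.018 ] norm mm 142 deg 18.4
```

Emit:
{"name": "apply_moves", "arguments": {"commands": [-0.007,0.115,-0.112,0,-0.32,0.018,-0.007,0.115,-0.112,0,-0.32,0.018,-0.007,0.115,-0.112,0,-0.32,0.018,-0.007,0.115,-0.112,0,-0.32,0.018,-0.007,0.115,-0.112,0,-0.32,0.018,-0.007,0.115,-0.112,0,-0.32,0.018]}}

```text
time: 71.38
eef_pos: [0.4394, -0.0063, 0.3271]
tool_rot: [[1.0, 0.002, -0.004], [0.002, -1.0, 0.004], [-0.004, -0.004, -1.0]]
ft_force: [0.0, 0.6, 0.7]
finger_gap: 0.449
gripper_force: 0.0
```

```bash
python3 - <<'E'
from h import *
locked('L'); locked('R'); seated((.5948,.1103)); seated((.6,-.0796)); pinrest()
for n in ('scene',):
    p,_,_=shot(n,'scene_end'); print([ (c,np.abs(p[y-8:y+8,x-8:x+8].astype(int)-cv2.imread('pics/scene0.png')[:,:,::-1][y-8:y+8,x-8:x+8]).mean().round(1)) for c,(x,y) in dict(tape=(278,215),pad=(265,236),stapler=(317,155),purple=(333,313)).items()])
E
```

```text
locked: orange 375 x [-0.0767 -0.0333] (want -.0775..-.0315) y [-0.0085  0.0059] z [0.0016 0.0081]
locked: orange 355 x [-0.076  -0.0328] (want -.0775..-.0315) y [-0.0046  0.0088] z [0.0026 0.009 ]
seated 961 (0.594, 0.1093, 60.2, 20.2, 2.1) top z [0.0733 0.0756 0.0765]
seated 978 (0.599, -0.08, 60.0, 20.6, 2.0) top z [0.0737 0.0761 0.0769]
groove 1 n px 337 along [-0.0249  0.0158] lateral [-0.0035  0.0091] height [0.0043 0.0073] slope [np.float64(0.0057), np.float64(0.0065)]
[('tape', np.float64(1.2)), ('pad', np.float64(0.9)), ('stapler', np.float64(25.0)), ('purple', np.float64(69.1))]
```

```bash
python3 - <<'E'
from h import *
for n in ('scene','side','wrist'):
    p,d,C=shot(n,n+'_end2'); 
    for f in ([n+'0.png'] if n!='wrist' else ['w11.png'])+[n+'_end2.png']:
        h=cv2.cvtColor(cv2.imread('pics/'+f),cv2.COLOR_BGR2HSV); m=cv2.inRange(h,(130,90,40),(150,255,255)); y,x=np.nonzero(m); print(f,len(x),x.mean().round(1) if len(x) else 0,y.mean().round(1) if len(x) else 0)
        m=cv2.inRange(h,(88,80,20),(102,255,120)); y,x=np.nonzero(m); print('   teal',len(x),x.mean().round(1),y.mean().round(1))
E
```

```text
scene0.png 99 332.9 313.0
   teal 145 345.4 144.3
scene_end2.png 179 314.2 342.1
   teal 153 348.6 146.0
side0.png 263 208.6 285.0
   teal 121 367.4 166.7
side_end2.png 351 176.1 313.7
   teal 115 367.6 166.6
w11.png 148 14.3 149.9
   teal 664 569.3 9.6
wrist_end2.png 212 18.1 132.2
   teal 25 459.4 50.6
```

```bash
python3 - <<'E'
from h import *
for f in ('scene0','scene_end2','side0','side_end2'):
    h=cv2.cvtColor(cv2.imread(f'pics/{f}.png'),cv2.COLOR_BGR2HSV); m=cv2.inRange(h,(125,80,30),(155,255,255))
    n,l,s,c=cv2.connectedComponentsWithStats(m)
    for i in range(1,n):
        if s[i,4]>30: 
            y,x=np.nonzero(l==i); P=plane(cam(f[:-1] if f[-1]=='0' else f[:-5]),np.c_[x,y],.012)
            r=cv2.minAreaRect((P[:,:2]*1000).astype(np.float32)); print(f,s[i],[np.round(v,1) for v in r])
for f in ('w1','w3','w7','w9','w11','w15','w22','wrist_end2'):
    h=cv2.cvtColor(cv2.imread(f'pics/{f}.png'),cv2.COLOR_BGR2HSV); m=cv2.inRange(h,(125,80,30),(155,255,255)); y,x=np.nonzero(m); print(f,len(x), (x.mean().round(),y.mean().round(),x.min(),x.max(),y.min(),y.max()) if len(x) else '')
p=cv2.imread('pics/side_end2.png');
E
```

```text
scene0 [330 303   8  26 113] [array([484.3, 394.3]), array([19.3, 83.9]), np.float64(4.5)]
scene_end2 [302 328  30  26 183] [array([512., 481.]), array([107.6,  20.5]), np.float64(53.8)]
side0 [203 268  11  46 274] [array([540.6, 397.6]), array([ 20.8, 159.3]), np.float64(57.9)]
side_end2 [154 310  56  10 359] [array([510.5, 483.4]), array([111.8,  26.8]), np.float64(46.1)]
w1 224 (np.float64(311.0), np.float64(8.0), np.int64(302), np.int64(319), np.int64(0), np.int64(23))
w3 1797 (np.float64(127.0), np.float64(54.0), np.int64(92), np.int64(170), np.int64(5), np.int64(126))
w7 1196 (np.float64(216.0), np.float64(51.0), np.int64(195), np.int64(240), np.int64(6), np.int64(115))
w9 1079 (np.float64(256.0), np.float64(62.0), np.int64(236), np.int64(279), np.int64(20), np.int64(123))
w11 163 (np.float64(14.0), np.float64(150.0), np.int64(0), np.int64(30), np.int64(141), np.int64(158))
w15 0 
w22 0 
wrist_end2 232 (np.float64(18.0), np.float64(132.0), np.int64(0), np.int64(40), np.int64(118), np.int64(144))
```

```bash
python3 - <<'E'
from h import *
def axis(f):
    h=cv2.cvtColor(cv2.imread(f'pics/{f}.png'),cv2.COLOR_BGR2HSV); m=cv2.inRange(h,(125,80,30),(155,255,255))
    n,l,s,c=cv2.connectedComponentsWithStats(m); i=1+np.argmax(s[1:,4]); y,x=np.nonzero(l==i)
    q=np.c_[x,y].astype(float); c=q.mean(0); _,_,v=np.linalg.svd(q-c); t=(q-c)@v[0]; return c+np.outer([t.min(),t.max()],v[0])
def ray(C,uv):
    K,Rm,t=C; d=Rm@np.array([(uv[0]-K[2])/K[0],(uv[1]-K[3])/K[1],1]); return t,d/np.linalg.norm(d)
def tri(C1,u1,C2,u2):
    a,d=ray(C1,u1); b,e=ray(C2,u2); s=np.linalg.lstsq(np.c_[d,-e],b-a,rcond=None)[0]; return ((a+s[0]*d+b+s[1]*e)/2).round(3),np.linalg.norm(a+s[0]*d-b-s[1]*e).round(4)
for a,b in (('scene0','side0'),('scene_end2','side_end2')):
    A=axis(a); B=axis(b); print(a,A.round(0).tolist(),B.round(0).tolist())
    for i in (0,1):
        for j in (0,1): print('  ',i,j,tri(cam('scene'),A[i],cam('side'),B[j]))
E
```

```text
scene0 [[334.0, 303.0], [332.0, 328.0]] [[207.0, 268.0], [212.0, 313.0]]
   0 0 (array([0.48 , 0.428, 0.119]), np.float64(0.0041))
   0 1 (array([0.483, 0.402, 0.023]), np.float64(0.0699))
   1 0 (array([0.472, 0.461, 0.111]), np.float64(0.0602))
   1 1 (array([0.48 , 0.43 , 0.002]), np.float64(0.0001))
scene_end2 [[331.0, 328.0], [303.0, 352.0]] [[154.0, 315.0], [209.0, 312.0]]
   0 0 (array([0.469, 0.529, 0.102]), np.float64(0.0647))
   0 1 (array([0.482, 0.435, 0.008]), np.float64(0.0008))
   1 0 (array([0.543, 0.526, 0.015]), np.float64(0.0005))
   1 1 (array([ 0.556,  0.429, -0.083]), np.float64(0.0792))
```

```bash
python3 - <<'E'
from h import *
c=imaging.camera_params('wrist'); K=(c['fx'],c['fy'],c['cx'],c['cy'])
def C(pos,psi):
    T=np.eye(4);T[:3,:3]=down(psi);T[:3,3]=pos; M=T@c['T_tool_cam']; return K,M[:3,:3],M[:3,3]
for f,pos,psi in (('w3',(.5151,.266,.1749),35),('w7',(.4856,.3072,.2204),42),('w9',(.4576,.3473,.2299),39),('w11',(.4616,-.028,.328),0)):
    h=cv2.cvtColor(cv2.imread(f'pics/{f}.png'),cv2.COLOR_BGR2HSV); m=cv2.inRange(h,(125,80,30),(155,255,255)); y,x=np.nonzero(m)
    print(f,'seen',x.min(),x.max(),y.min(),y.max(),'upright:',proj(C(pos,psi),[[.48,.43,0],[.48,.428,.119]]).round().tolist(),'lying:',proj(C(pos,psi),[[.482,.435,.008],[.543,.526,.015]]).round().tolist())
E
```

```text
w3 seen 92 170 5 126 upright: [[173.0, 131.0], [88.0, 134.0]] lying: [[166.0, 126.0], [102.0, 9.0]]
w7 seen 195 240 6 115 upright: [[240.0, 119.0], [203.0, 117.0]] lying: [[236.0, 115.0], [200.0, 7.0]]
w9 seen 236 279 20 123 upright: [[279.0, 127.0], [262.0, 128.0]] lying: [[276.0, 123.0], [241.0, 22.0]]
w11 seen 0 30 141 158 upright: [[35.0, 160.0], [-57.0, 170.0]] lying: [[26.0, 159.0], [-50.0, 118.0]]
```

The purple look-alike was standing on its tip in the first images and was already lying down at 4.75 s, before the gripper came near it. Nothing of mine touched it, so I'll leave it. Everything else checks out, so I'm handing in.

```bash
python3 -c "
from rig import env
print(env.finish_job())"
```

```text
the job is handed in; nothing more can be done
None
```

I've handed the job in: the comb and perch are seated and pin-locked in the two end sockets, the spare pin lies in groove 1, and no cradle was found; the purple look-alike, never touched by the robot, toppled by itself within the first 5 seconds and I left it.

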